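# Pin the crank on the dough sheeter

### The arm

A 7-joint arm with a two-finger parallel gripper is mounted at the origin on the work surface. World frame = base frame: x ahead of the robot, y to its left, z up, the work surface at z = 0. Lengths are in m, angles in rad, forces in N, time in s.
With the tool pointing down it reaches from about 0.4 to 0.875 m from the base axis. Payload 6.5 kg.
Tool frame: the origin (TCP) lies at the very end of the fingers, on their centre line; the grasp point (between the pads) lies 19 mm behind it (robot.pinch_z is the distance from the TCP to the grasp point, in m); z points along the fingers, y is the direction in which the jaws open and shut (so a half turn about z gives the same grasp; the last joint's range is limited). The gripper opens to 85 mm and grips with 20 to 120 N. Pads are 22 mm wide; open, the fingers measure 114 mm over their backs; the gripper's body (76 mm by 85 mm) begins 54 mm behind the grasp point. The pads swing forward as they close: fully open they stand 13 mm farther back than shut.
Start: joints at [1.04, 0.536, -0.004, 1.538, 0.003, 1.067, -0.071], TCP at [0.291, -0.581, 0.231] pointing down, gripper open.
Joint ranges: [-2.7, 2.7], [-0.37, 2.16], [-1.27, 1.26], [0.24, 2.4], [-1.31, 4.45], [0.19, 1.91], [-2.76, 2.76]. Speed limits (rad/s): [2.39, 2.39, 3.14, 3.14, 3.14, 3.14, 3.14].

### API

Orientations are given as a rotation vector (axis times angle).
In Python, from station import robot, optics gives the robot as it stands.
- The arm moves only by the tool drive_tool, never from a script. Its argument "increments" is a list of rows, each an object with "xyz": the shift along the world's x, y, z in cm, a list of three; "yaw": the turn about the world's z in units of 5 degrees (1.0 is 5 degrees). In form: [{"xyz": [tx, ty, tz], "yaw": yaw}, ...]. A call has 1 to 20 rows; each row is the pose to reach, as a shift and turn from the pose commanded when the call began; what a row does not reach only later rows make up. A row lasts 1/12 s, in which the tool goes at most 41.7 mm and 7.16 degrees, less where a joint would pass 70% of its speed; a pose out of reach is approached as far as the arm can. A call with a gripper value outside its range is refused whole. "hand" is the finger opening in cm, from 0 to 8.54, set as the call begins (left out, the last holds). The fingers move at their own pace and stop on an object; the grip force is fixed at half the most. Time passes only in rows, so rows that repeat a pose let the fingers close. It gives the time, the measured TCP pose, the force and the opening at its end, in the units of the state.
- robot.get_state(): the state, without advancing time (a new reading comes with each control period).
- optics.capture(name): name is "scene" or "side" or "wrist"; returns a dict with "image" (384x512x3 uint8, red, green, blue), "range_z" (384x512 float32, m along the optical axis (not along the pixel's ray), 0 where there is no reading), "mtx" (3x3 intrinsics, pixels), "rvec" (rotation vector, rad) and "tvec" (3), from world to camera coordinates, as OpenCV has them. Camera axes: x right, y down, z forward; pixel columns grow to the right and rows downward; lengths in m; the calibration is good to about 2 mm. A picture is of the moment at which its call begins.
- robot.job_done(): hands the job in, once; it reports no verdict.
The state is a dict: "time_s": time; "qpos": joint angles; "qd": joint speeds; "effort": joint torques, N m; "eef_pos": TCP position; "orientation": TCP orientation; "contact_force": force on the tool from outside, world axes, zero at the start; "ft_torque": the same for the moment, N m; "width": opening from 0.0 (shut) to 1.0 (fully open).
Only numpy, scipy, OpenCV 4.12 (cv2) and the standard library are available. Lean on these libraries where they do the work, as an engineer would, in place of code of your own. Each camera call takes 0.05 s, during which the arm holds its last target.

### The job

Refit the dough sheeter's crank: slide its red hub along the square shaft until it is fully home, then take the linch pin from the wooden block, feel for the hole in the shaft and push the pin down through it until its head sits flat on the shaft. Finally flip its sprung ring over the shaft's free end so that it snaps shut around the shaft, and let go. Feel your way gently, never force the pin, and leave the plain stud, the scraper and the nearer white tub where they are.

Things in the scene. Friction and masses are not known exactly. Their poses are not given: they have to be found in the camera images.
- sheeter: Hand-cranked dough sheeter with white cheeks and a red band, fixed to the bench. Origin: on the bench under the nominal pin hole; +y runs out along the drive shaft to its free end, +z up. The near cheek is at y = -105 mm and 280 mm high; the crank's wooden grip sticks out along +y, 120 mm below the shaft.
- shaft_axis (a point): Point on the axis of the level drive shaft, 165 mm above the bench, at the nominal hole (sheeter's axes). The shaft's end is 22 mm square. A vertical 11 mm hole (1 mm chamfer) goes right through it, 16 mm from its free end; the shaft is stiff and does not move.
- hole_nominal (a point): Nominal mouth of the hole, on the shaft's flat top, 176 mm above the bench (sheeter's axes). How far the shaft stands out of its bearing differs and is not measured: the true hole is -6 to +6 mm from here along y (x exact). Find it by feel: once the hub is home, its outer end face is 13 mm before the hole centre and stands 7 mm higher than the shaft's top.
- crank (a joint): Red crank hub, 36 x 36 mm and 32 mm long along the shaft, its arm hanging straight down. Value: metres the hub stands out from its shoulder along the sheeter's +y; 0 = fully home. At the start it covers the hole. Hub centre: sheeter y = -29 mm + value (+ the shaft's unknown -6 to +6 mm), z = 165 mm. It slides with about 5 N of friction, stays where left and does not turn.
- pin: Linch pin of yellow metal, about 130 g, standing in the block. Origin: centre of its grip block (16 mm along x, 18 mm along y, 16 mm high). Below it: a round boss, 18 mm across, its flat underside (the seat) 20 mm below the origin, then the shank. Seated in the shaft, the origin is at z = 196 mm. +z up; the open ring stands out to +x, which must point along the sheeter's +y for the ring to close.
- pin_tip (a point): Chamfered tip of the pin's round shank (10 mm across, 35 mm long), 55 mm below the pin's origin; same axes as the pin.
- ring (a joint): Steel wire ring of the pin, 52 mm outside, 4 mm wire, hinged along the pin's y axis 13 mm below the pin's origin; its far edge is 46 mm from the hinge. Value in rad: 1.6 = open (level, out to the pin's +x), 0 = shut (hanging down around the shaft). An over-centre spring holds it at both ends: pressing its far edge down takes about 2 to 4 N; beyond about 0.8 it snaps shut.
- block: Dark hardwood block, 64 x 150 x 50 mm high, fixed to the bench. Origin: centre of its underside. The pin stands in a loose hole 42 mm deep at y = +40 mm, its seat on the block's top; the stud stands at y = -22 mm.
- stud: Plain steel stud with a round head 20 mm across and 10 mm high, in the block's middle hole. Origin: underside of its head. To be left alone.
- scraper: Dough scraper with a dark wooden handle and a steel blade, 120 x 95 mm, 25 mm high, lying on the bench. Origin: under the middle of its handle. To be left alone.
- tub_a: The nearer of two open white tubs, 104 mm across, 95 mm high. Origin: centre of its underside. To be left alone.
Mind the look-alikes: they are no part of the job. Of the things like the pin, leave any that is green or purple; of the rest the larger one is meant.

How it is judged:
On the way, in this order (a step that is already met when the one before it is completed fails the run):
1. the crank hub is fully home (value of joint crank below 0.003 m), for 0.2 s.
2. the linch pin is through the shaft with its head seated (x of pin in the frame of sheeter between -0.005 and 0.005 m and y of pin in the frame of sheeter between -0.01 and 0.01 m and z of pin in the frame of sheeter between 0.19 and 0.199 m and angle between pin's own z axis and vertical below 0.12 rad and value of joint crank below 0.003 m), for 0.2 s.
At the end, for the whole second after the job is handed in: Hub home within 3 mm; linch pin upright through the shaft, its seat within 3 mm of the shaft's top; ring shut around the shaft (below 0.12 rad); pin at rest (all of step 2 and value of joint ring below 0.12 rad and linear speed of pin below 0.01 m/s); the robot touches nothing.
It fails at once if the pin is pressed against the sheeter with more than 40 N (contact force between pin and sheeter above 40 N).
It fails at once if the stud is disturbed (20 mm) (distance of stud from where it was at the start of the episode above 0.02 m).
It fails at once if the scraper is disturbed (30 mm) (distance of scraper from where it was at the start of the episode above 0.03 m).
It fails at once if the nearer tub is disturbed (30 mm) (distance of tub_a from where it was at the start of the episode above 0.03 m).
It also fails if it takes over 72 s, if anything falls off the work surface, if the arm or the gripper's body presses on something with over 40 N, if the wrist force passes 120 N, or if a joint passes its speed limit or range.

## Working session

There is one attempt and no reset: what is moved stays moved. The work goes in short steps, Python scripts to look and compute and a tool call to move; the robot and the scene stay as the last step left them, time stands still between calls to the robot, and variables do not carry over. Pictures are saved under pics/ and viewed, and the job is handed in when it is done.

Besides the shell and the picture viewer there is one more tool, called after "Request:" as name(argument=value, ...), one argument or row to a line, values as JSON. drive_tool: Moves the arm, as the interface text tells. Its arguments: {"type":"object","properties":{"increments":{"type":"array","items":{"type":"object","properties":{"xyz":{"type":"array","items":{"type":"number"}},"yaw":{"type":"number"}}}},"hand":{"type":"number"}},"required":["increments"]}

```bash
ls; mkdir -p pics; cat > h.py <<'E'
import numpy as np, cv2, pickle
from station import robot, optics
def cap(n,tag):
    c=optics.capture(n); pickle.dump(c,open(f'pics/{tag}.pkl','wb'))
    cv2.imwrite(f'pics/{tag}.png',cv2.cvtColor(c['image'],cv2.COLOR_RGB2BGR)); return c
def load(tag): return pickle.load(open(f'pics/{tag}.pkl','rb'))
def RT(c):
    R,_=cv2.Rodrigues(np.array(c['rvec'],float)); return R,np.array(c['tvec'],float).ravel()
def ray(c,u,v):
    R,t=RT(c); d=np.linalg.inv(c['mtx'])@np.array([u,v,1.]); return -R.T@t, R.T@d
def onz(c,u,v,z):
    o,d=ray(c,u,v); return o+d*(z-o[2])/d[2]
def pts(c):
    R,t=RT(c); Z=c['range_z']; v,u=np.mgrid[:Z.shape[0],:Z.shape[1]]
    K=c['mtx']; P=np.stack([(u-K[0,2])/K[0,0]*Z,(v-K[1,2])/K[1,1]*Z,Z],-1)
    return (P-t)@R
def proj(c,p):
    return cv2.projectPoints(np.array(p,float).reshape(-1,3),np.array(c['rvec'],float),np.array(c['tvec'],float),c['mtx'],None)[0].reshape(-1,2)
def tri(obs):
    A=np.zeros((3,3));b=np.zeros(3)
    for c,u,v in obs:
        o,d=ray(c,u,v); d=d/np.linalg.norm(d); M=np.eye(3)-np.outer(d,d); A+=M;b+=M@o
    return np.linalg.solve(A,b)
E
python3 - <<'E'
from h import *
for n in('scene','side','wrist'):
    c=cap(n,n+'0'); o,_=ray(c,256,192); print(n,o,c['mtx'][0,0])
s=robot.get_state();print(s)
E
```

```text
pics
scene [1.03455716 0.08811588 0.88194831] 419.7693094913933
side [0.36455798 0.91929557 0.6256972 ] 472.58068857233013
wrist [ 0.35353008 -0.54925434  0.37291229] 335.3908871612809
{'time_s': 0.15, 'qpos': array([ 1.03980795,  0.53699703, -0.0044383 ,  1.53865746,  0.00262803,
        1.06732295, -0.07119054]), 'qd': array([ 1.38479059e-04, -1.53036681e-03, -6.47834780e-04, -3.20269044e-03,
        1.90023269e-03, -8.46897381e-04, -9.41186185e-05]), 'effort': array([ 9.38564808e-04, -5.83783829e+01,  1.04940400e+00, -2.59351033e+01,
        1.24490130e-02,  6.50749353e-03, -4.41534621e-05]), 'eef_pos': array([ 0.29111069, -0.58060502,  0.2306068 ]), 'orientation': array([-3.05583363e+00, -7.23376793e-01,  6.91933080e-04]), 'contact_force': array([ 0.2905949 , -0.3750615 , -0.00953373]), 'ft_torque': array([ 0.00325173, -0.05083556,  0.03978811]), 'width': 1.0018231379106075}
```

View pics/scene0.png

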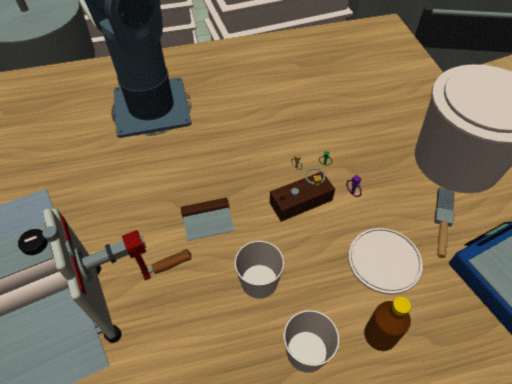

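View pics/side0.png

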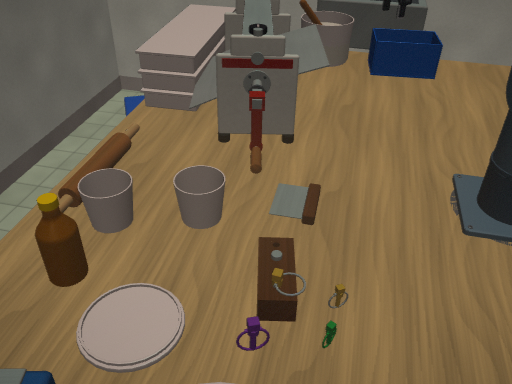

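View pics/wrist0.png

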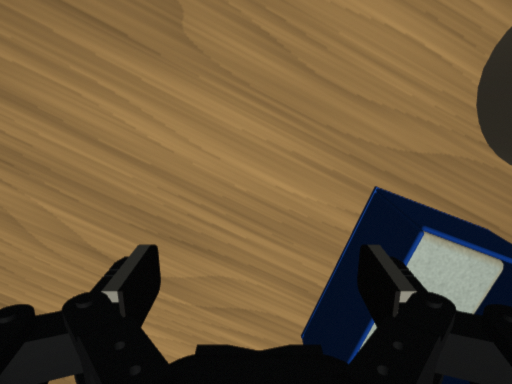

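Candidates like the pin, by scene pixel: yellow in the block (317,178), small yellow on the bench (297,162), green (326,157) and purple (355,184). The larger yellow one, standing in the block, fits. I'll confirm that in an enlarged crop.

```bash
python3 - <<'E'
from h import *
a=cv2.imread('pics/scene0.png')[140:230,255:375]; b=cv2.imread('pics/side0.png')[225:350,220:360]
a=cv2.resize(a,(400,300),interpolation=cv2.INTER_CUBIC); b=cv2.resize(b,(400,357),interpolation=cv2.INTER_CUBIC)[:300+57]
b=cv2.resize(b,(400,300)) if False else b
H=np.zeros((357,800,3),np.uint8);H[:300,:400]=a;H[:,400:]=b
cv2.imwrite('pics/crop0.png',H)
a=cv2.imread('pics/scene0.png')[190:350,20:200]; b=cv2.imread('pics/side0.png')[50:180,195:315]
a=cv2.resize(a,None,fx=2.2,fy=2.2,interpolation=cv2.INTER_CUBIC); b=cv2.resize(b,None,fx=3,fy=3,interpolation=cv2.INTER_CUBIC)
H=np.zeros((400,800,3),np.uint8);H[:a.shape[0],:a.shape[1]]=a;H[:b.shape[0],400:400+b.shape[1]]=b
cv2.imwrite('pics/crop1.png',H)
E
```

```text
(no output)
```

View pics/crop0.png

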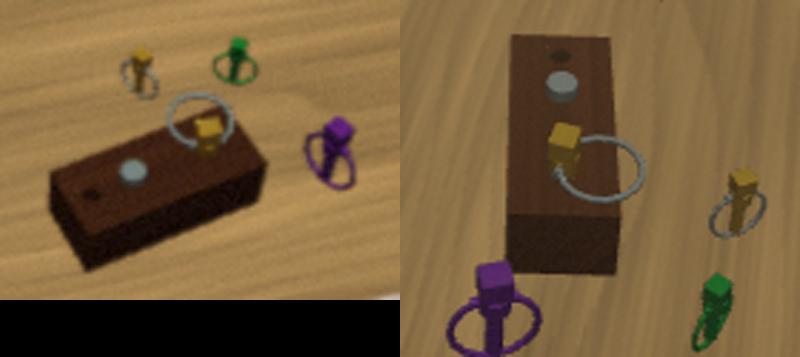

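View pics/crop1.png

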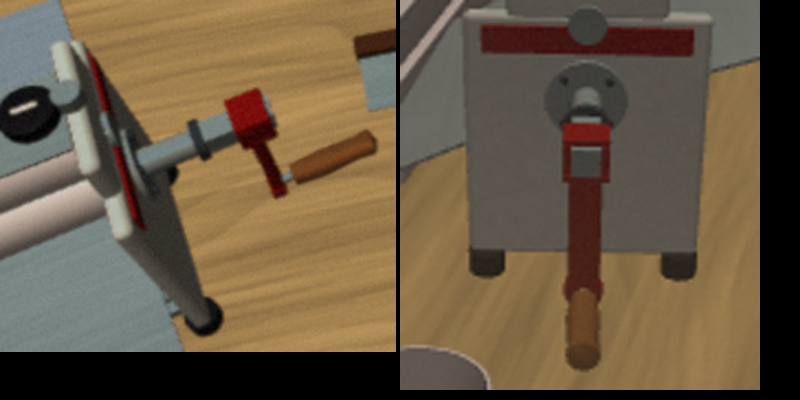

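The crops confirm it. The pin stands in the block with its ring open and level toward the robot; the bench yellow is smaller. The red hub is near the shaft's end, with a collar behind it. Now I'll measure.

```bash
python3 - <<'E'
from h import *
for tag in('scene0','side0'):
    c=load(tag); P=pts(c); hsv=cv2.cvtColor(c['image'],cv2.COLOR_RGB2HSV); H,S,V=cv2.split(hsv)
    red=(((H<5)|(H>172))&(S>150)&(V>60)).astype(np.uint8)
    n,l,st,ce=cv2.connectedComponentsWithStats(red)
    for i in range(1,n):
        if st[i,4]>30:
            p=P[l==i]; print(tag,'red',st[i],ce[i].round(1),np.percentile(p,[2,50,98],axis=0).round(3).tolist())
    yel=((H>17)&(H<28)&(S>150)&(V>90)).astype(np.uint8)
    n,l,st,ce=cv2.connectedComponentsWithStats(yel)
    for i in range(1,n):
        if st[i,4]>15:
            p=P[l==i]; print(tag,'yel',st[i],ce[i].round(1),np.percentile(p,[2,50,98],axis=0).round(3).tolist())
    # hub top points
    m=(red>0)
    p=P[m]; q=p[(p[:,2]>.178)&(p[:,2]<.19)]; print('hubtop',len(q),q.mean(0).round(4) if len(q) else '')
    if len(q)>10:
        r=cv2.minAreaRect((q[:,:2]*1000).astype(np.float32)); print(r)
    # block top
    u=(P[...,2]>.045)&(P[...,2]<.054)&(P[...,0]>.3)&(P[...,0]<.75)&(abs(P[...,1])<.4)&(V<110)
    n,l,st,ce=cv2.connectedComponentsWithStats(u.astype(np.uint8)); i=1+np.argmax(st[1:,4]); q=P[l==i]; print('block',st[i],q.mean(0).round(4),cv2.minAreaRect((q[:,:2]*1000).astype(np.float32)))
E
```

```text
scene0 red [ 60 214   9  26  55] [ 64.1 227.1] [[0.523, -0.173, 0.224], [0.552, -0.165, 0.227], [0.579, -0.157, 0.231]]
scene0 red [123 231  21  21 275] [132.1 240.8] [[0.564, -0.069, 0.177], [0.584, -0.053, 0.183], [0.599, -0.037, 0.186]]
scene0 red [ 72 256  10  34  78] [ 76.5 272.8] [[0.619, -0.15, 0.225], [0.653, -0.141, 0.227], [0.684, -0.134, 0.23]]
scene0 yel [294 154   7   5  22] [297.  155.9] [[0.292, 0.354, 0.0], [0.342, 0.361, 0.051], [0.35, 0.379, 0.055]]
scene0 yel [313 175   9   6  45] [317.2 177.6] [[0.413, 0.37, 0.049], [0.443, 0.379, 0.078], [0.453, 0.391, 0.08]]
scene0 yel [393 296  19  19 274] [401.5 304.9] [[0.75, 0.385, -0.0], [0.82, 0.398, 0.17], [0.834, 0.481, 0.173]]
hubtop 263 [ 0.582  -0.0536  0.1834]
((580.5533447265625, -53.81131362915039), (36.17795944213867, 30.558979034423828), 13.296211242675781)
block [270 178  59  34 978] [0.4593 0.3249 0.0505] ((453.1722717285156, 332.1114501953125), (68.85399627685547, 135.7281494140625), 12.14123821258545)
side0 red [222  58  71  11 544] [257.4  63.1] [[0.523, -0.169, 0.205], [0.597, -0.15, 0.215], [0.68, -0.13, 0
[... 185 characters left out ...]
56, 0.108], [0.58, -0.049, 0.131], [0.591, -0.033, 0.161]]
side0 yel [ 37 192  21  19 262] [ 46.  200.8] [[0.805, 0.387, 0.155], [0.818, 0.407, 0.169], [0.836, 0.418, 0.172]]
side0 yel [272 268  12   9  78] [277.3 271.9] [[0.437, 0.374, 0.076], [0.444, 0.383, 0.078], [0.451, 0.391, 0.08]]
side0 yel [336 284   9   6  42] [340.1 286.5] [[0.335, 0.349, 0.04], [0.342, 0.363, 0.051], [0.349, 0.369, 0.052]]
hubtop 120 [ 0.5796 -0.0475  0.1822]
((580.1513061523438, -49.389747619628906), (34.09541702270508, 33.75294876098633), 13.783570289611816)
block [ 257  237   39   57 1396] [0.4598 0.3269 0.0499] ((454.2995300292969, 333.7174987792969), (64.0129623413086, 135.8306884765625), 11.936776161193848)
```

```bash
python3 - <<'E'
from h import *
for tag in('scene0','side0'):
    P=pts(load(tag)).reshape(-1,3)
    for x0 in(.1,.2,.3,.4,.5,.6,.7):
        print(tag,x0,[ (lambda q: round(float(np.percentile(q[:,2],99.5)),2) if len(q)>10 else None)(P[(P[:,0]>x0)&(P[:,0]<x0+.1)&(P[:,1]>y0)&(P[:,1]<y0+.1)]) for y0 in np.arange(-.7,.2,.1)])
c=load('wrist0');R,t=RT(c);print('fwd',R[2]); s=robot.get_state()
Rt,_=cv2.Rodrigues(s['orientation']);print('tool',Rt.round(3), robot.pinch_z)
o,_=ray(c,256,192); print('cam in tool',Rt.T@(o-s['eef_pos']), Rt.T@R.T)
E
```

```text
scene0 0.1 [None, None, 0.01, 0.01, 0.01, 0.01, 0.02, 0.02, 0.01]
scene0 0.2 [None, None, 0.01, 0.01, 0.01, 0.01, 0.01, 0.01, 0.0]
scene0 0.3 [None, None, None, None, 0.0, 0.01, 0.01, 0.0, 0.0]
scene0 0.4 [None, None, None, None, 0.21, 0.0, 0.0, 0.03, 0.03]
scene0 0.5 [None, None, None, 0.04, 0.29, 0.29, 0.19, 0.06, 0.1]
scene0 0.6 [None, None, None, 0.15, 0.29, 0.3, 0.18, 0.0, 0.1]
scene0 0.7 [None, None, None, 0.14, 0.13, 0.23, 0.0, 0.0, 0.09]
side0 0.1 [0.0, 0.0, 0.0, 0.0, 0.0, 0.0, 0.01, 0.01, 0.01]
side0 0.2 [0.0, 0.3, 0.0, 0.0, 0.0, 0.0, 0.0, 0.0, 0.0]
side0 0.3 [0.27, 0.0, 0.0, 0.0, 0.0, 0.0, 0.0, 0.0, 0.0]
side0 0.4 [0.0, 0.0, 0.21, 0.21, 0.21, 0.19, 0.0, 0.03, 0.03]
side0 0.5 [0.0, 0.23, 0.21, 0.2, 0.28, 0.29, 0.18, 0.06, 0.1]
side0 0.6 [None, 0.27, 0.28, 0.28, 0.29, 0.29, 0.18, 0.0, 0.1]
side0 0.7 [None, None, 0.28, 0.11, 0.12, 0.21, 0.0, 0.0, 0.09]
fwd [-0.24836346 -0.12291843 -0.96083643]
tool [[ 0.894  0.448 -0.001]
 [ 0.448 -0.894  0.001]
 [-0.    -0.001 -1.   ]] 0.0187
cam in tool [ 0.06983197 -0.00023529 -0.14231422] [[ 7.98028909e-04 -9.60872621e-01 -2.76989476e-01]
 [ 9.99999606e-01  8.74483730e-04 -1.52492721e-04]
 [ 3.88748871e-04 -2.76989246e-01  9.60872940e-01]]
```

Request:
drive_tool(
  increments=[
    {"xyz": [0.5,2,4],"yaw": 0},
    {"xyz": [1,4,8],"yaw": 0.5},
    {"xyz": [2,7,11],"yaw": 1},
    {"xyz": [3,10,13],"yaw": 2},
    {"xyz": [4,14,15],"yaw": 3},
    {"xyz": [4.5,18,17],"yaw": 4},
    {"xyz": [5,22,17],"yaw": 5},
    {"xyz": [6,26,17],"yaw": 6},
    {"xyz": [7,30,17],"yaw": 7},
    {"xyz": [7.5,34,17],"yaw": 8},
    {"xyz": [8.5,38,17],"yaw": 9},
    {"xyz": [9,42,17],"yaw": 10},
    {"xyz": [10,46,17],"yaw": 11},
    {"xyz": [11,50,17],"yaw": 12},
    {"xyz": [14,53,16],"yaw": 13},
    {"xyz": [18,54,14],"yaw": 14},
    {"xyz": [22,55.5,12],"yaw": 15.3},
    {"xyz": [25,56.5,10],"yaw": 15.3},
    {"xyz": [28,56.7,8],"yaw": 15.3},
    {"xyz": [28,56.7,8],"yaw": 15.3},
  ],
  hand=2.8,
)

```text
time_s: 1.82
eef_pos: [0.5732, -0.0126, 0.3048]
orientation: [-1.946, -2.457, 0.003]
contact_force: [-0.6, -0.9, 0.1]
width: 0.326
```

```bash
python3 - <<'E'
from h import *
cap('wrist','w1'); s=robot.get_state(); print(s['time_s'],s['eef_pos'],s['orientation'],s['width'],s['qpos'].round(2),s['contact_force'])
E
```

```text
1.8667 [ 0.57184084 -0.01322869  0.30667906] [-1.94703936 -2.45698144  0.00357229] 0.3292414526794994 [ 0.37  0.39 -0.56  1.63  0.21  1.19 -0.01] [-0.62005107 -0.83773721 -1.1111241 ]
```

View pics/w1.png

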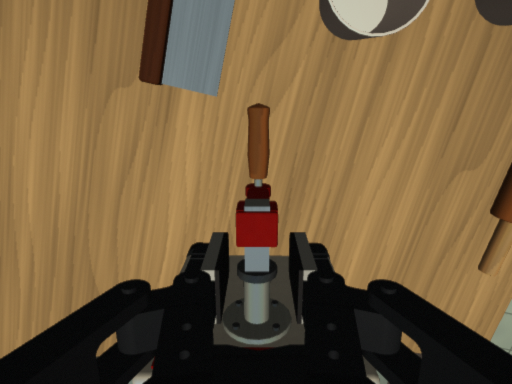

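```bash
python3 - <<'E'
from h import *
c=load('w1'); im=c['image']; H,S,V=cv2.split(cv2.cvtColor(im,cv2.COLOR_RGB2HSV)); P=pts(c)
red=((H<6)|(H>172))&(S>150)&(V>60)
m=red&(P[...,2]>.176)&(P[...,2]<.19)
q=P[m]; print(len(q),q.mean(0).round(4),np.median(q[:,2]), cv2.minAreaRect((q[:,:2]*1000).astype(np.float32)))
v,u=np.nonzero(m); print(u.min(),u.max(),v.min(),v.max())
# image-based rectangle of red top, cast on z=.183
cn,_=cv2.findContours(m.astype(np.uint8),cv2.RETR_EXTERNAL,cv2.CHAIN_APPROX_NONE); k=max(cn,key=cv2.contourArea)
b=cv2.boxPoints(cv2.minAreaRect(k)); 
W=np.array([onz(c,*x,.183) for x in b]); print(W.round(4), W.mean(0).round(4)); 
for i in range(4): d=W[(i+1)%4]-W[i]; print(np.linalg.norm(d).round(4),np.degrees(np.arctan2(d[1],d[0])).round(1))
# shaft top
g=(abs(P[...,2]-.176)<.003)&~red&(S<110)
q=P[g]; q=q[(abs(q[:,0]-.58)<.06)&(q[:,1]<.02)&(q[:,1]>-.12)]; print('shaft',len(q),q.mean(0).round(4),cv2.minAreaRect((q[:,:2]*1000).astype(np.float32)))
# bands for cheek
for tag in('scene0','side0'):
    cc=load(tag);PP=pts(cc);h,s,vv=cv2.split(cv2.cvtColor(cc['image'],cv2.COLOR_RGB2HSV)); r=((h<6)|(h>172))&(s>150)&(vv>60)&(PP[...,1]<-.12)&(PP[...,2]>.2)&(PP[...,2]<.23)
    p=PP[r]; vx,vy,x0,y0=cv2.fitLine(p[:,:2].astype(np.float32),cv2.DIST_HUBER,0,.01,.01).ravel(); print(tag,'cheek',np.degrees(np.arctan2(vy,vx)),x0,y0,len(p))
E
```

```text
1456 [ 0.5794 -0.0521  0.1825] 0.18258935362198758 ((579.6329956054688, -52.671348571777344), (35.156280517578125, 31.689111709594727), 12.899809837341309)
236 277 210 246
[[ 0.559  -0.0395  0.183 ]
 [ 0.5922 -0.0316  0.183 ]
 [ 0.6002 -0.0633  0.183 ]
 [ 0.5659 -0.0715  0.183 ]] [ 0.5793 -0.0515  0.183 ]
0.0342 13.4
0.0328 -75.9
0.0353 -166.6
0.0328 102.2
shaft 1156 [ 0.5873 -0.0853  0.1759] ((584.7434692382812, -78.13792419433594), (33.75257110595703, 90.52513885498047), 15.116271018981934)
scene0 cheek 12.996878 0.6114543 -0.1510603 131
side0 cheek 12.961846 0.6014588 -0.15044346 543
```

Request:
drive_tool(
  increments=[
    {"xyz": [-0.3,1.1,-2],"yaw": 0},
    {"xyz": [-0.3,1.1,-5],"yaw": 0},
    {"xyz": [-0.3,1.1,-9],"yaw": 0},
    {"xyz": [-0.3,1.1,-12.5],"yaw": 0},
    {"xyz": [-0.3,1.1,-15.2],"yaw": 0},
    {"xyz": [-0.3,1.1,-15.2],"yaw": 0},
    {"xyz": [-0.3,1.1,-15.2],"yaw": 0},
  ],
)

```text
time_s: 2.45
eef_pos: [0.5675, -0.0035, 0.1598]
orientation: [-1.953, -2.46, 0.002]
contact_force: [-0.3, 1.0, 1.4]
width: 0.332
```

```bash
cat >> h.py <<'E'
EX=np.array([np.cos(np.radians(13)),np.sin(np.radians(13))]);EY=np.array([-EX[1],EX[0]])
def st(p=True):
    s=robot.get_state(); e=s['eef_pos']; R,_=cv2.Rodrigues(s['orientation'])
    print('t',round(s['time_s'],2),'pos',e.round(4),'S',(e[:2]@EX).round(4),(e[:2]@EY).round(4),'yaw',np.degrees(np.arctan2(R[1,0],R[0,0])).round(1),'tilt',R[:2,2].round(3),'F',s['contact_force'].round(1),'Fs',(s['contact_force'][:2]@EX).round(1),(s['contact_force'][:2]@EY).round(1),'w',round(s['width']*85,1))
    return s
E
python3 - <<'E'
from h import *
cap('wrist','w2');cap('side','s2'); st()
E
```

```text
t 2.55 pos [ 0.5697 -0.0031  0.162 ] S 0.5544 -0.1312 yaw 103.1 tilt [ 0.004 -0.   ] F [0.1 0.3 1. ] Fs 0.2 0.3 w 27.7
```

View pics/w2.png

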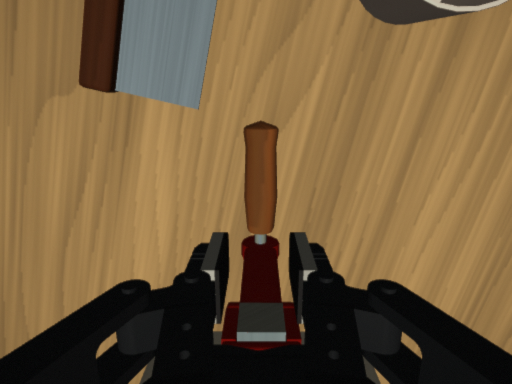

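View pics/s2.png

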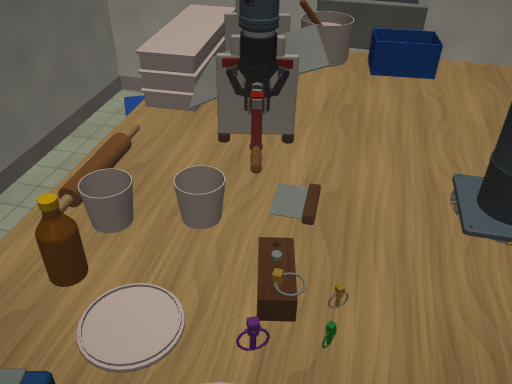

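Request:
drive_tool(
  increments=[
    {"xyz": [0.11,-0.49,0],"yaw": 0},
    {"xyz": [0.22,-0.97,0],"yaw": 0},
    {"xyz": [0.34,-1.46,0],"yaw": 0},
    {"xyz": [0.45,-1.95,0],"yaw": 0},
    {"xyz": [0.56,-2.44,0],"yaw": 0},
    {"xyz": [0.67,-2.92,0],"yaw": 0},
    {"xyz": [0.79,-3.41,0],"yaw": 0},
    {"xyz": [0.9,-3.9,0],"yaw": 0},
    {"xyz": [0.9,-3.9,0],"yaw": 0},
  ],
)

```text
time_s: 3.3
eef_pos: [0.5774, -0.0414, 0.1596]
orientation: [-1.952, -2.46, -0.002]
contact_force: [-1.0, 3.3, 2.2]
width: 0.328
```

```bash
python3 - <<'E'
from h import *
cap('wrist','w3'); st()
E
```

```text
t 3.35 pos [ 0.5774 -0.0414  0.1595] S 0.5532 -0.1703 yaw 103.1 tilt [-0.     0.001] F [-1.2  3.   2.9] Fs -0.5 3.2 w 27.4
```

View pics/w3.png

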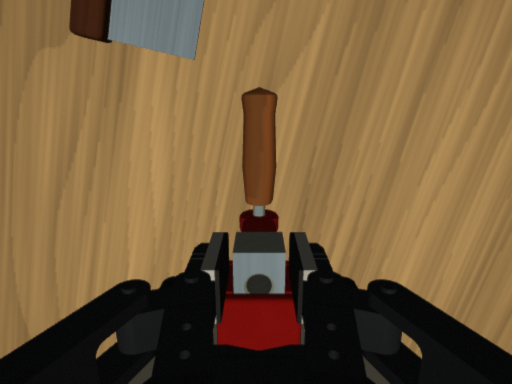

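The hub is sliding under about 3–5 N, and the hole has appeared at pixel (260,284). I'll keep pushing in small steps.

Request:
drive_tool(
  increments=[
    {"xyz": [0.06,-0.24,0],"yaw": 0},
    {"xyz": [0.11,-0.49,0],"yaw": 0},
    {"xyz": [0.17,-0.73,0],"yaw": 0},
    {"xyz": [0.22,-0.97,0],"yaw": 0},
  ],
)

```text
time_s: 3.68
eef_pos: [0.5794, -0.0501, 0.1594]
orientation: [-1.95, -2.461, -0.002]
contact_force: [-2.7, 5.9, 3.2]
width: 0.33
```

Request:
drive_tool(
  increments=[
    {"xyz": [0.05,-0.2,0],"yaw": 0},
    {"xyz": [0.09,-0.39,0],"yaw": 0},
  ],
)

```text
time_s: 3.85
eef_pos: [0.5799, -0.0523, 0.1595]
orientation: [-1.949, -2.46, -0.004]
contact_force: [-4.7, 12.8, 6.0]
width: 0.329
```

Request:
drive_tool(
  increments=[
    {"xyz": [0.05,-0.2,0],"yaw": 0},
    {"xyz": [0.09,-0.39,0],"yaw": 0},
  ],
)

```text
time_s: 4.02
eef_pos: [0.5799, -0.0523, 0.1595]
orientation: [-1.943, -2.459, -0.007]
contact_force: [-7.9, 20.0, 7.9]
width: 0.327
```

The hub stopped dead while the force rose from 13 to 20 N, so it's home. I'll back off and look at the hole from above.

Request:
drive_tool(
  increments=[
    {"xyz": [-0.3,1.2,0],"yaw": 0},
    {"xyz": [-0.7,3.2,0],"yaw": 0},
    {"xyz": [-0.7,3.2,3],"yaw": 0},
    {"xyz": [-0.7,3.2,7],"yaw": 0},
    {"xyz": [-0.7,2.2,11],"yaw": 0},
    {"xyz": [-0.7,1.2,13],"yaw": 0},
    {"xyz": [-0.7,1.2,13],"yaw": 0},
    {"xyz": [-0.7,1.2,13],"yaw": 0},
    {"xyz": [-0.7,1.2,13],"yaw": 0},
  ],
)

```text
time_s: 4.77
eef_pos: [0.5737, -0.0479, 0.2882]
orientation: [-1.953, -2.46, 0.002]
contact_force: [0.3, 0.2, 0.1]
width: 0.329
```

```bash
python3 - <<'E'
from h import *
c=cap('wrist','w4'); st()
b=cv2.imread('pics/w4.png')[180:330,180:340]; cv2.imwrite('pics/w4c.png',cv2.resize(b,None,fx=4,fy=4,interpolation=cv2.INTER_CUBIC))
E
```

```text
t 4.82 pos [ 0.5735 -0.0476  0.2878] S 0.5481 -0.1754 yaw 103.1 tilt [-0.002 -0.   ] F [-0.6 -0.8  0.2] Fs -0.8 -0.6 w 27.8
```

View pics/w4c.png

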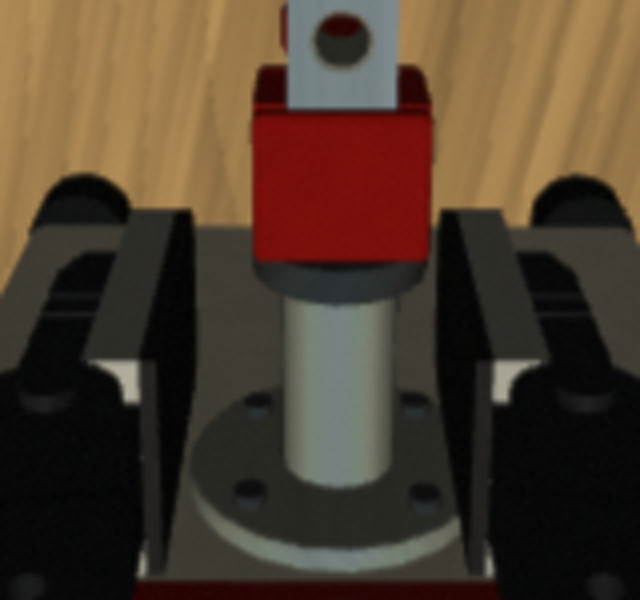

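```bash
python3 - <<'E'
from h import *
c=load('w4')
for u,v,z in((265.4,190.2,.176),(252,207.3,.176),(279,207.3,.176),(243.5,208.8,.183),(287.5,208.8,.183)):
    p=onz(c,u,v,z); print(p.round(4),(p[:2]@EX).round(4),(p[:2]@EY).round(4))
cap('scene','sc4')
b=cv2.imread('pics/sc4.png')[205:275,90:200]; cv2.imwrite('pics/sc4c.png',cv2.resize(b,None,fx=6,fy=6,interpolation=cv2.INTER_CUBIC))
b=cv2.imread('pics/w2.png') 
E
```

```text
[ 0.5792 -0.0502  0.176 ] 0.553 -0.1792
[ 0.572  -0.0666  0.176 ] 0.5424 -0.1936
[ 0.5931 -0.0616  0.176 ] 0.564 -0.1935
[ 0.5654 -0.0669  0.183 ] 0.5359 -0.1924
[ 0.5989 -0.0591  0.183 ] 0.5703 -0.1923
```

View pics/sc4c.png

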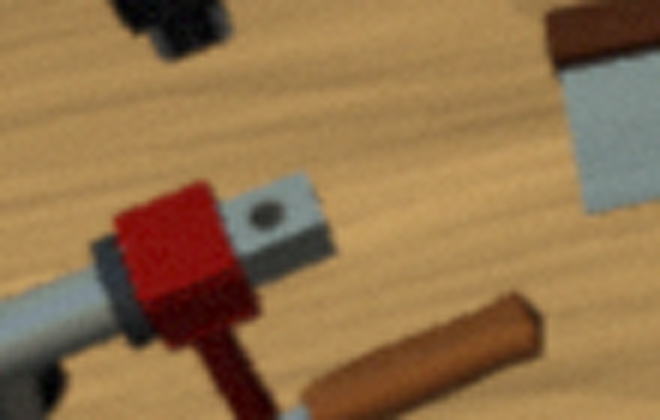

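```bash
python3 - <<'E'
from h import *
c=load('side0'); s=load('scene0'); w=load('w4')
print('hole tri',tri([(load('sc4'),134.5,240.7),(w,265.4,190.2)]))
print('pin top tri',tri([(c,277.3,271.9),(s,317.2,177.6)]))
print('ring c side',onz(c,291,283.8,.057),'scene',onz(s,255+200*.3,140+121*.3,.057))
P=pts(c)
E
```

```text
hole tri [ 0.57915084 -0.05028971  0.17601875]
pin top tri [0.44326671 0.37942913 0.0759926 ]
ring c side [0.42031061 0.38280726 0.057     ] scene [0.42257467 0.38175554 0.057     ]
```

Request:
drive_tool(
  increments=[
    {"xyz": [-1,4,1],"yaw": 1.2},
    {"xyz": [-2,8,1],"yaw": 2.4},
    {"xyz": [-3,12,0],"yaw": 3.6},
    {"xyz": [-4,16,0],"yaw": 4.8},
    {"xyz": [-5,20,-1],"yaw": 6},
    {"xyz": [-6.5,24,-2],"yaw": 7.2},
    {"xyz": [-8,28,-3],"yaw": 8.4},
    {"xyz": [-9.5,31.5,-4.5],"yaw": 9.6},
    {"xyz": [-11,35,-6],"yaw": 10.8},
    {"xyz": [-12,38.5,-7.5],"yaw": 12},
    {"xyz": [-13,41.5,-8.9],"yaw": 13.4},
    {"xyz": [-13.1,42.7,-8.9],"yaw": 13.4},
    {"xyz": [-13.1,42.7,-8.9],"yaw": 13.4},
    {"xyz": [-13.1,42.7,-8.9],"yaw": 13.4},
  ],
  hand=4.0,
)

```text
time_s: 6.03
eef_pos: [0.4429, 0.3794, 0.1995]
orientation: [-0.27, -3.129, 0.002]
contact_force: [-0.0, -0.7, -0.1]
width: 0.467
```

```bash
python3 - <<'E'
from h import *
c=cap('wrist','w5'); st()
b=cv2.imread('pics/w5.png')[130:350,130:390]; cv2.imwrite('pics/w5c.png',cv2.resize(b,None,fx=2.7,fy=2.7,interpolation=cv2.INTER_CUBIC))
E
```

```text
t 6.08 pos [0.4439 0.3783 0.1998] S 0.5176 0.2688 yaw 170.0 tilt [-0.    -0.001] F [-0.5 -0.4  0.3] Fs -0.6 -0.3 w 39.9
```

View pics/w5c.png

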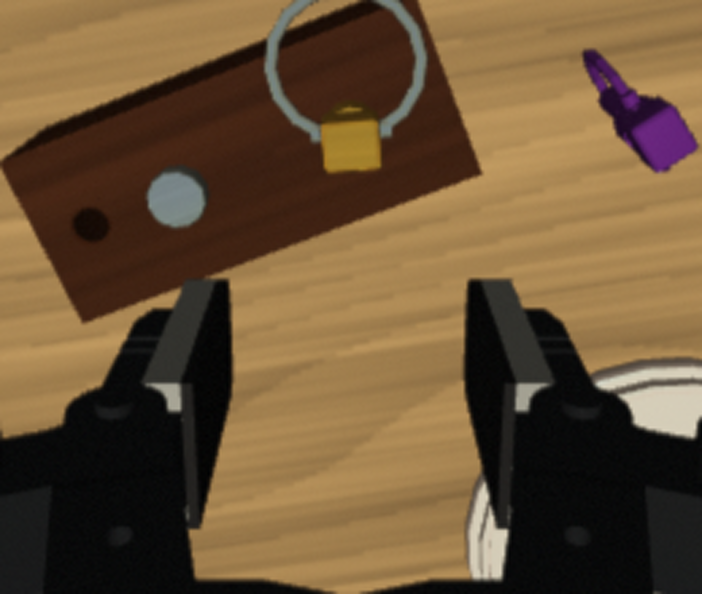

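```bash
python3 - <<'E'
from h import *
c=load('w5'); b=cv2.imread('pics/w5.png')[122:200,222:292]; cv2.imwrite('pics/w5d.png',cv2.resize(b,None,fx=7.5,fy=7.5,interpolation=cv2.INTER_CUBIC))
P=pts(c)
for v in range(160,198,2): print(v,[tuple((P[v,u]*1000).round(0).astype(int)) for u in (254,259,264)], c['image'][v,259])
E
```

```text
160 [(np.int64(428), np.int64(378), np.int64(50)), (np.int64(429), np.int64(382), np.int64(50)), (np.int64(430), np.int64(386), np.int64(49))] [68 37 22]
162 [(np.int64(430), np.int64(377), np.int64(50)), (np.int64(431), np.int64(382), np.int64(50)), (np.int64(432), np.int64(386), np.int64(49))] [63 33 19]
164 [(np.int64(432), np.int64(377), np.int64(50)), (np.int64(433), np.int64(381), np.int64(50)), (np.int64(433), np.int64(386), np.int64(50))] [64 33 18]
166 [(np.int64(434), np.int64(377), np.int64(51)), (np.int64(435), np.int64(381), np.int64(49)), (np.int64(435), np.int64(385), np.int64(50))] [66 36 20]
168 [(np.int64(435), np.int64(376), np.int64(51)), (np.int64(435), np.int64(381), np.int64(57)), (np.int64(436), np.int64(385), np.int64(54))] [65 46 13]
170 [(np.int64(435), np.int64(377), np.int64(59)), (np.int64(435), np.int64(381), np.int64(62)), (np.int64(436), np.int64(385), np.int64(62))] [143 111  39]
172 [(np.int64(435), np.int64(377), np.int64(67)), (np.int64(435), np.int64(381), np.int64(69)), (np.int64(436), np.int64(385), np.int64(70))] [69 50 16]
174 [(np.int64(436)
[... 1155 characters left out ...]
9), np.int64(78)), (np.int64(448), np.int64(383), np.int64(77))] [163 129  43]
190 [(np.int64(448), np.int64(375), np.int64(78)), (np.int64(448), np.int64(379), np.int64(78)), (np.int64(449), np.int64(383), np.int64(78))] [163 127  43]
192 [(np.int64(450), np.int64(374), np.int64(77)), (np.int64(450), np.int64(378), np.int64(77)), (np.int64(451), np.int64(382), np.int64(77))] [150 113  37]
194 [(np.int64(459), np.int64(372), np.int64(49)), (np.int64(460), np.int64(377), np.int64(49)), (np.int64(461), np.int64(381), np.int64(50))] [66 37 17]
196 [(np.int64(461), np.int64(372), np.int64(51)), (np.int64(462), np.int64(376), np.int64(50)), (np.int64(463), np.int64(381), np.int64(50))] [65 35 19]
```

View pics/w5d.png

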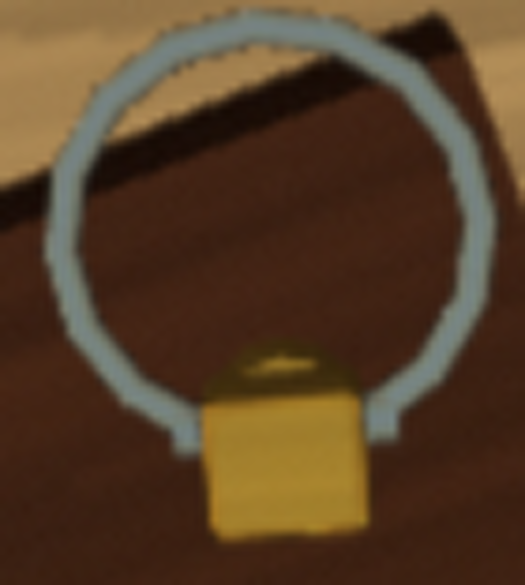

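```bash
python3 - <<'E'
from h import *
c=load('w5')
q=np.array([(202,405),(360,393),(369,525),(218,540)])/7.5+np.array([222,122])-0.4
W=np.array([onz(c,*x,.078) for x in q]);print(W.round(4),W.mean(0).round(4))
for i in range(4): d=W[(i+1)%4]-W[i]; print(np.linalg.norm(d).round(4),np.degrees(np.arctan2(d[1],d[0])).round(1))
# colour-mask based
H,S,V=cv2.split(cv2.cvtColor(c['image'],cv2.COLOR_RGB2HSV)); P=pts(c)
m=(H>15)&(H<30)&(S>130)&(V>110)&(P[...,2]>.074)&(P[...,2]<.083)
r=cv2.minAreaRect((P[m][:,:2]*10000).astype(np.float32)); print(m.sum(),r, P[m].mean(0))
# ring centre
lo=np.array([222,122]); rc=np.array([(45+495)/2,(10+440)/2]); 
for uv in ((270,25),(60,235),(478,225)):
    print('ring pt',onz(c,*(np.array(uv)/7.5+lo-.4),.057).round(4))
print('lugs',onz(c,*(np.array((188,440))/7.5+lo-.4),.057),onz(c,*(np.array((384,425))/7.5+lo-.4),.057))
s=load('side0');print(tri([(c,*(q.mean(0))),(s,277.3,271.9)]))
E
```

```text
[[0.4349 0.3724 0.078 ]
 [0.4364 0.3894 0.078 ]
 [0.4512 0.388  0.078 ]
 [0.4501 0.3714 0.078 ]] [0.4432 0.3803 0.078 ]
0.0171 84.7
0.0149 -5.5
0.0166 -93.9
0.0153 176.3
380 ((4433.3125, 3800.1953125), (173.22401428222656, 154.93804931640625), 84.3802719116211) [0.44313712 0.38004516 0.07762695]
ring pt [0.3981 0.3862 0.057 ]
ring pt [0.4174 0.3585 0.057 ]
ring pt [0.4244 0.4057 0.057 ]
lugs [0.44364327 0.36852035 0.057     ] [0.4457608  0.39139788 0.057     ]
[0.4440478  0.38017851 0.07545217]
```

Request:
drive_tool(
  increments=[
    {"xyz": [0,0,-3],"yaw": 0.9},
    {"xyz": [0,0,-6.5],"yaw": 0.9},
    {"xyz": [0,0,-10],"yaw": 0.9},
    {"xyz": [0,0,-12.5],"yaw": 0.9},
    {"xyz": [0,0,-13.7],"yaw": 0.9},
    {"xyz": [0,0,-13.7],"yaw": 0.9},
    {"xyz": [0,0,-13.7],"yaw": 0.9},
  ],
)

```text
time_s: 6.67
eef_pos: [0.4443, 0.3789, 0.0641]
orientation: [0.15, 3.137, 0.0]
contact_force: [-0.2, 0.2, 0.3]
width: 0.468
```

```bash
python3 - <<'E'
from h import *
st();c=cap('wrist','w6'); 
b=cv2.imread('pics/w6.png')[150:384,130:390]; cv2.imwrite('pics/w6c.png',cv2.resize(b,None,fx=2.5,fy=2.5,interpolation=cv2.INTER_CUBIC))
E
```

```text
t 6.67 pos [0.4443 0.3789 0.0641] S 0.5181 0.2693 yaw 174.5 tilt [0.001 0.   ] F [-0.2  0.2  0.3] Fs -0.1 0.3 w 39.8
```

View pics/w6c.png

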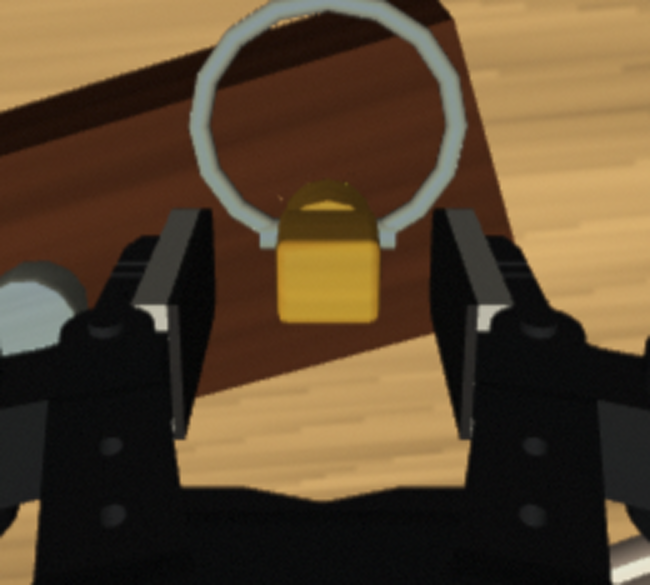

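Request:
drive_tool(
  increments=[
    {"xyz": [0,0,0],"yaw": 0},
    {"xyz": [0,0,0],"yaw": 0},
    {"xyz": [0,0,0],"yaw": 0},
    {"xyz": [0,0,0],"yaw": 0},
    {"xyz": [0,0,0],"yaw": 0},
    {"xyz": [0,0,0],"yaw": 0},
  ],
  hand=0,
)

```text
time_s: 7.22
eef_pos: [0.4444, 0.3803, 0.0653]
orientation: [0.148, 3.136, 0.003]
contact_force: [-0.7, -1.7, 7.0]
width: 0.188
```

```bash
python3 - <<'E'
from h import *
st();c=cap('wrist','w7'); 
b=cv2.imread('pics/w7.png')[150:384,130:390]; cv2.imwrite('pics/w7c.png',cv2.resize(b,None,fx=2.5,fy=2.5,interpolation=cv2.INTER_CUBIC))
E
```

```text
t 7.22 pos [0.4444 0.3803 0.0653] S 0.5186 0.2706 yaw 174.6 tilt [0.003 0.002] F [-0.7 -1.7  7. ] Fs -1.1 -1.5 w 16.0
```

View pics/w7c.png

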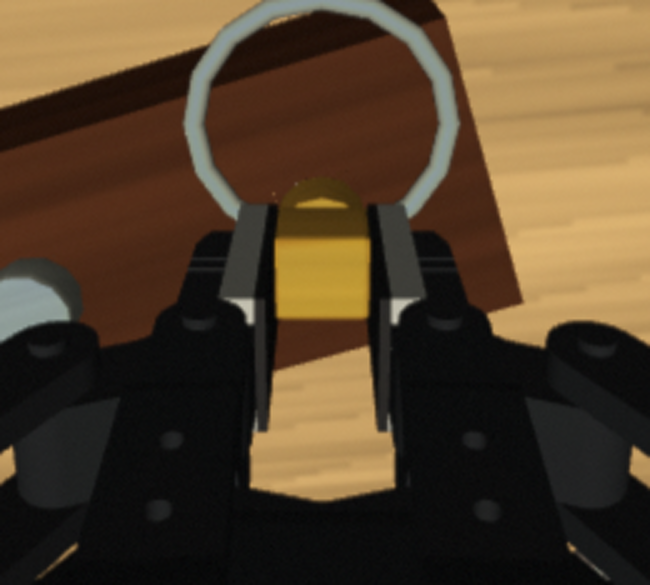

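Request:
drive_tool(
  increments=[
    {"xyz": [0,0,1],"yaw": 0},
    {"xyz": [0,0,3],"yaw": 0},
    {"xyz": [0,0,6],"yaw": 0},
    {"xyz": [0,0,9.5],"yaw": 0},
    {"xyz": [0,0,13],"yaw": 0},
    {"xyz": [0,0,16],"yaw": 0},
    {"xyz": [0,0,18],"yaw": 0},
    {"xyz": [0,0,18],"yaw": 0},
    {"xyz": [0,0,18],"yaw": 0},
  ],
)

```text
time_s: 8.02
eef_pos: [0.4437, 0.3798, 0.245]
orientation: [0.147, 3.136, 0.002]
contact_force: [-0.9, -0.1, -1.6]
width: 0.19
```

```bash
python3 - <<'E'
from h import *
st();c=cap('wrist','w8'); cap('side','s8');cap('scene','sc8')
b=cv2.imread('pics/w8.png')[150:384,130:390]; b=cv2.resize(b,None,fx=1.5,fy=1.5,interpolation=cv2.INTER_CUBIC)
a=cv2.imread('pics/s8.png')[140:280,200:350];a=cv2.resize(a,None,fx=2.5,fy=2.5,interpolation=cv2.INTER_CUBIC)
O=np.zeros((360,790,3),np.uint8);O[:b.shape[0],:b.shape[1]]=b;O[:a.shape[0],400:400+a.shape[1]]=a;cv2.imwrite('pics/w8c.png',O)
E
```

```text
t 8.02 pos [0.4437 0.3798 0.245 ] S 0.5177 0.2703 yaw 174.6 tilt [0.003 0.001] F [-0.9 -0.1 -1.6] Fs -0.9 0.1 w 16.2
```

View pics/w8c.png

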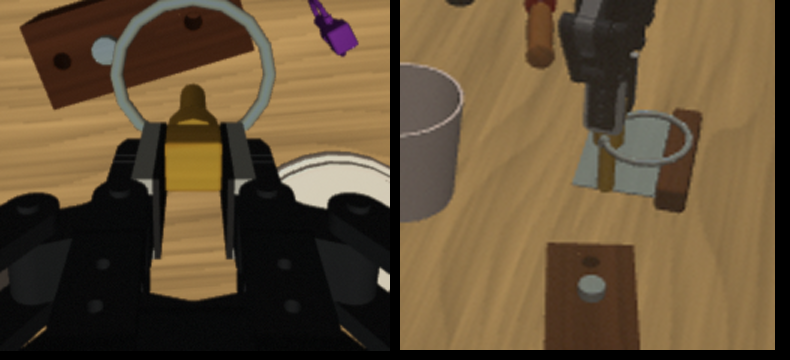

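```bash
python3 - <<'E'
from h import *
c=load('w8'); s=robot.get_state(); R,_=cv2.Rodrigues(s['orientation']); e=s['eef_pos']
H,S,V=cv2.split(cv2.cvtColor(c['image'],cv2.COLOR_RGB2HSV)); P=pts(c)
T=(P-e)@R
m=(H>15)&(H<30)&(S>130)&(abs(T[...,1])<.015)&(abs(T[...,0])<.03)&(T[...,2]<.06)
for z0,z1 in((-.02,-.008),(-.008,.005),(.005,.02),(.02,.035),(.035,.047)):
    q=T[m&(T[...,2]>z0)&(T[...,2]<z1)]; print(z0,z1,len(q),(np.percentile(q,[2,50,98],axis=0)*1000).round(1).tolist() if len(q)>3 else '')
mt=m&(T[...,2]<-.008); v,u=np.nonzero(mt); print('top px',u.min(),u.max(),v.min(),v.max())
ztop=e[2]+.0127
q=[(np.array(onz(c,a,b,ztop))-e)@R*1000 for a,b in((u.min()-.5,v.mean()),(u.max()+.5,v.mean()),(u.mean(),v.min()-.5),(u.mean(),v.max()+.5))];print(np.round(q,1))
mt=m&(T[...,2]>.02); v,u=np.nonzero(mt); print('shank px',u.min(),u.max(),v.min(),v.max())
for k in range(v.min(),v.max()+1,2): print(k,u[v==k].min(),u[v==k].max(), (np.median(T[k,u[v==k]],axis=0)*1000).round(1))
b=cv2.imread('pics/w8.png')[195:285,220:300]; cv2.imwrite('pics/w8d.png',cv2.resize(b,None,fx=6,fy=6,interpolation=cv2.INTER_CUBIC))
E
```

```text
-0.02 -0.008 1499 [[-6.5, -6.9, -18.2], [2.8, 1.0, -15.1], [8.6, 9.2, -8.8]]
-0.008 0.005 354 [[6.8, -6.6, -7.7], [8.2, 1.0, -2.4], [9.2, 8.9, 4.7]]
0.005 0.02 160 [[4.7, -6.3, 5.1], [8.2, 1.5, 8.5], [9.2, 8.6, 12.4]]
0.02 0.035 129 [[2.2, -3.4, 22.2], [4.6, 1.1, 28.5], [5.4, 5.5, 34.6]]
0.035 0.047 103 [[1.4, -3.6, 35.2], [4.4, 1.1, 40.6], [5.2, 5.8, 46.7]]
top px 229 287 236 350
[[  0.  -11.9 -12.7]
 [  0.   13.9 -12.7]
 [ 11.6   1.1 -12.7]
 [-48.1   1.1 -12.8]]
shank px 250 266 206 221
206 255 261 [ 4.6  1.1 46.2]
208 253 264 [ 4.7  1.4 42.2]
210 251 265 [ 4.6  1.1 38.9]
212 251 266 [ 4.4  1.4 36.2]
214 250 266 [ 4.5  1.1 32.7]
216 250 266 [ 4.6  1.1 29.2]
218 250 266 [ 4.5  1.1 26.5]
220 250 266 [ 4.6  1.1 23.2]
```

View pics/w8d.png

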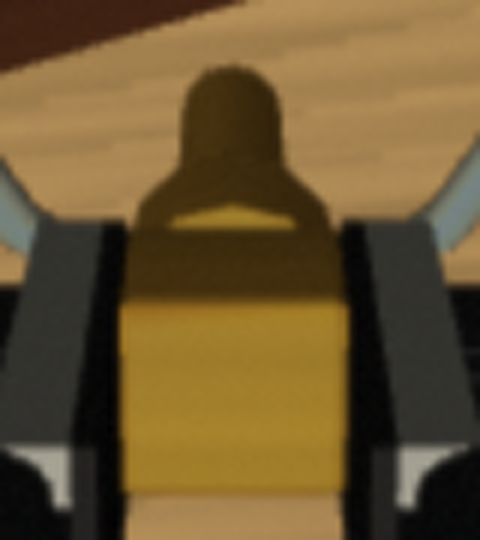

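Lifted cleanly: 1.6 N, ring open, pin upright, and the hole left empty in the block. Next I'll carry it to just above the shaft hole and turn it so its +x lies along the shaft.

Request:
drive_tool(
  increments=[
    {"xyz": [1,-3,1],"yaw": -1},
    {"xyz": [2,-7,2.7],"yaw": -2.2},
    {"xyz": [3.3,-11,2.7],"yaw": -3.4},
    {"xyz": [4.6,-15,2.7],"yaw": -4.6},
    {"xyz": [5.9,-19,2.7],"yaw": -5.8},
    {"xyz": [7.2,-23,2.7],"yaw": -7},
    {"xyz": [8.5,-27,2.7],"yaw": -8.2},
    {"xyz": [9.8,-31,2.7],"yaw": -9.4},
    {"xyz": [11,-35,2.7],"yaw": -10.6},
    {"xyz": [12.2,-38.5,2.7],"yaw": -11.8},
    {"xyz": [13,-41,2.7],"yaw": -13},
    {"xyz": [13.6,-43,2.7],"yaw": -14.3},
    {"xyz": [13.6,-43,2.7],"yaw": -14.3},
    {"xyz": [13.6,-43,2.7],"yaw": -14.3},
    {"xyz": [13.6,-43,1.0],"yaw": -14.3},
    {"xyz": [13.6,-43,1.0],"yaw": -14.3},
    {"xyz": [13.6,-43,1.0],"yaw": -14.3},
  ],
)

```text
time_s: 9.58
eef_pos: [0.5781, -0.049, 0.2522]
orientation: [-1.947, -2.462, 0.002]
contact_force: [0.6, 0.8, -0.2]
width: 0.195
```

```bash
python3 - <<'E'
from h import *
st();c=cap('wrist','w9');st(); st();cap('scene','sc9'); st()
b=cv2.imread('pics/w9.png')[120:300,180:330]; b=cv2.resize(b,None,fx=2.6,fy=2.6,interpolation=cv2.INTER_CUBIC)
a=cv2.imread('pics/sc9.png')[180:270,100:180];a=cv2.resize(a,None,fx=4.8,fy=4.8,interpolation=cv2.INTER_CUBIC)
O=np.zeros((470,790,3),np.uint8);O[:b.shape[0],:b.shape[1]]=b;O[:a.shape[0],400:400+a.shape[1]]=a;cv2.imwrite('pics/w9c.png',O)
E
```

```text
t 9.58 pos [ 0.5781 -0.049   0.2522] S 0.5523 -0.1778 yaw 103.3 tilt [-0.003  0.001] F [ 0.6  0.8 -0.2] Fs 0.8 0.7 w 16.5
t 9.63 pos [ 0.5788 -0.0492  0.253 ] S 0.5529 -0.1781 yaw 103.3 tilt [-0.001  0.001] F [ 0.6  0.  -1.3] Fs 0.6 -0.1 w 16.2
t 9.63 pos [ 0.5788 -0.0492  0.253 ] S 0.5529 -0.1781 yaw 103.3 tilt [-0.001  0.001] F [ 0.6  0.  -1.3] Fs 0.6 -0.1 w 16.2
t 9.68 pos [ 0.5793 -0.0494  0.2535] S 0.5533 -0.1784 yaw 103.3 tilt [-0.  0.] F [-0.5 -0.6 -0.3] Fs -0.6 -0.5 w 16.2
```

View pics/w9c.png

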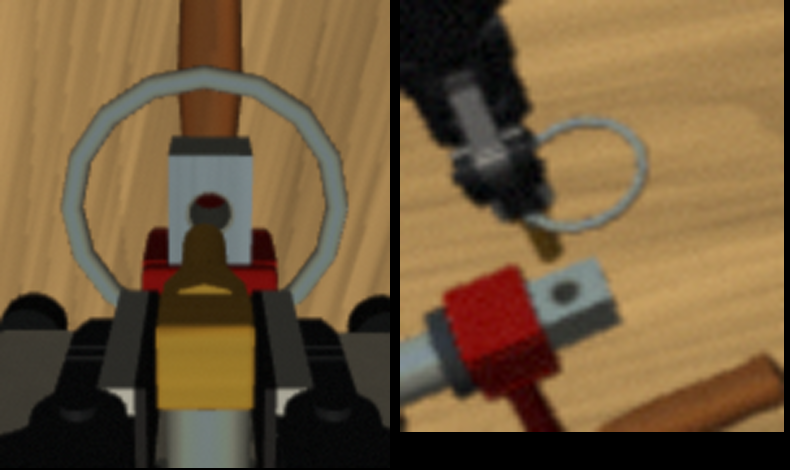

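```bash
python3 - <<'E'
from h import *
c=load('w9'); cc=cap('side','s9'); s=st(); R,_=cv2.Rodrigues(s['orientation']); e=s['eef_pos']; print(c['mtx'])
off=lambda p:((p-e)@R*1000).round(2)
f=lambda x,y:(180+x/2.6-.3,120+y/2.6-.3)
zt=e[2]-.046
for n,(x,y),z in(('hole',(210.5,213),.176),('shaftL',(168.5,200),.176),('shaftR',(252.5,200),.176),('pinL',(185,240),zt+.015),('pinR',(224,240),zt+.015)):
    p=onz(c,*f(x,y),z); print(n,p.round(4),off(p),(p[:2]@EX).round(4),(p[:2]@EY).round(4))
b=cv2.imread('pics/s9.png')[60:130,215:300]; cv2.imwrite('pics/s9c.png',cv2.resize(b,None,fx=8,fy=8,interpolation=cv2.INTER_CUBIC))
E
```

```text
t 9.73 pos [ 0.5795 -0.0497  0.2538] S 0.5535 -0.1788 yaw 103.2 tilt [0. 0.] F [-0.2 -0.9 -1.6] Fs -0.4 -0.8 w 16.2
[[335.39088716   0.         258.53170982]
 [  0.         335.39088716 189.64516023]
 [  0.           0.           1.        ]]
hole [ 0.579  -0.0498  0.176 ] [ 2.000e-02 -4.900e-01  7.781e+01] 0.553 -0.1788
shaftL [ 0.5675 -0.0489  0.176 ] [  3.57 -11.54  77.8 ] 0.542 -0.1753
shaftR [ 0.5889 -0.0437  0.176 ] [ 3.64 10.52 77.81] 0.564 -0.1751
pinL [ 0.5715 -0.042   0.2228] [ 9.34 -6.03 31.  ] 0.5474 -0.1695
pinR [ 0.5794 -0.0401  0.2228] [ 9.36  2.13 31.  ] 0.5556 -0.1694
```

View pics/s9c.png

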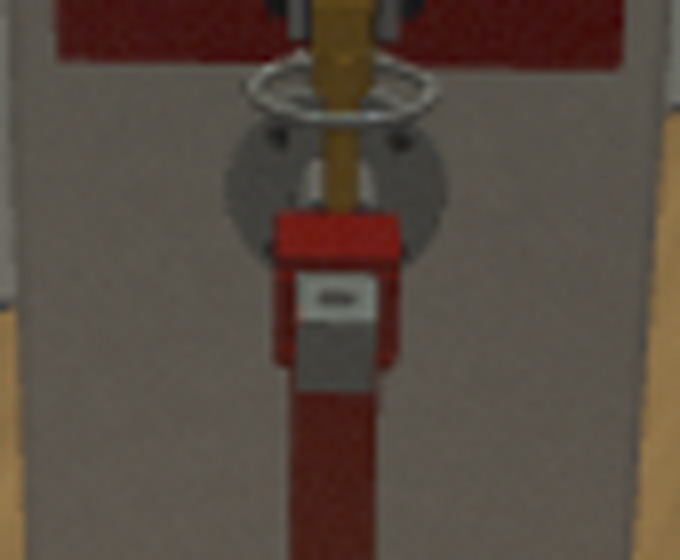

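```bash
python3 - <<'E'
from h import *
c=cap('wrist','w10'); d=cap('side','s10'); s=st()
print(proj(d,[(.5791,-.0502,.176),(.5791,-.0502,.206),(.5791,-.0502,.256)]))
b=cv2.imread('pics/w10.png')[150:300,190:330]; b=cv2.resize(b,None,fx=4,fy=4,interpolation=cv2.INTER_CUBIC);cv2.imwrite('pics/w10c.png',b)
H,S,V=cv2.split(cv2.cvtColor(d['image'],cv2.COLOR_RGB2HSV))
m=(H>15)&(H<30)&(S>100)
for v in range(60,90,2):
    u=np.nonzero(m[v,240:275])[0]+240; print(v,u.min() if len(u) else '',u.max() if len(u) else '',u.mean() if len(u) else '',end=' | ')
r=((H<6)|(H>172))&(S>120)
for v in range(84,98,2):
    u=np.nonzero(r[v,240:275])[0]+240; print('R',v,u.min() if len(u) else '',u.max() if len(u) else '',end=' | ')
E
```

```text
t 9.83 pos [ 0.5796 -0.0501  0.2539] S 0.5535 -0.1792 yaw 103.2 tilt [ 0.001 -0.   ] F [-0.1 -0.  -1. ] Fs -0.1 -0.0 w 15.9
[[257.03602682  96.46252415]
 [257.30037148  83.97551362]
 [257.76081658  62.22518744]]
60 254 261 257.5 | 62 254 261 257.5 | 64 254 261 257.5 | 66 254 261 257.5 | 68 254 261 257.5 | 70 254 261 257.5 | 72 256 259 257.5 | 74    | 76 255 259 257.0 | 78 255 259 257.0 | 80 256 259 257.5 | 82 255 259 257.0 | 84 255 258 256.5 | 86    | 88    | R 84   | R 86 250 259 | R 88 249 264 | R 90 249 264 | R 92 250 264 | R 94 249 264 | R 96 250 264 |
```

View pics/w10c.png

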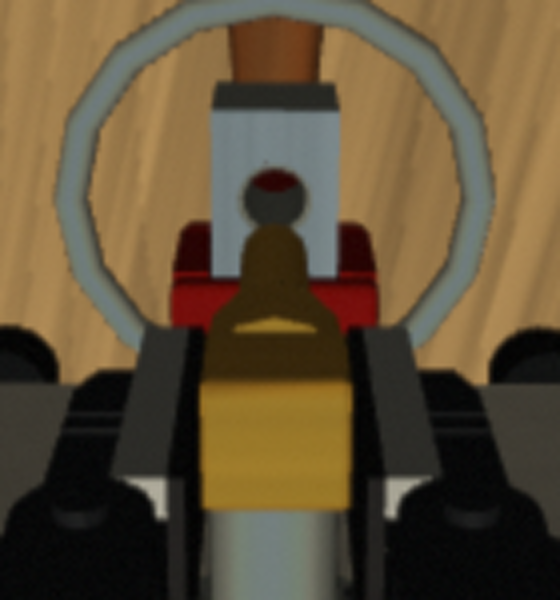

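The pin shank and hole line up in the wrist view (crop u 275 for both), and the side view agrees. I'll descend to just above the shaft and then feel.

Request:
drive_tool(
  increments=[
    {"xyz": [0,0,-0.6],"yaw": 0},
    {"xyz": [0,0,-1.3],"yaw": 0},
    {"xyz": [0,0,-2.0],"yaw": 0},
    {"xyz": [0,0,-2.2],"yaw": 0},
    {"xyz": [0,0,-2.2],"yaw": 0},
    {"xyz": [0,0,-2.2],"yaw": 0},
  ],
)

```text
time_s: 10.33
eef_pos: [0.5792, -0.0505, 0.231]
orientation: [-1.952, -2.461, 0.0]
contact_force: [-0.2, 0.2, -0.2]
width: 0.188
```

```bash
python3 - <<'E'
from h import *
c=cap('wrist','w11'); s=st(); d=cap('scene','sc11'); st()
b=cv2.imread('pics/w11.png')[150:300,190:330]; b=cv2.resize(b,None,fx=2.7,fy=2.7,interpolation=cv2.INTER_CUBIC)
a=cv2.imread('pics/sc11.png')[200:260,100:165];a=cv2.resize(a,None,fx=6,fy=6,interpolation=cv2.INTER_CUBIC)
O=np.zeros((410,790,3),np.uint8);O[:b.shape[0],:b.shape[1]]=b;O[:a.shape[0],400:400+a.shape[1]]=a;cv2.imwrite('pics/w11c.png',O)
E
```

```text
t 10.38 pos [ 0.5794 -0.0505  0.2313] S 0.5532 -0.1795 yaw 103.1 tilt [0. 0.] F [-0.1 -0.8 -1.2] Fs -0.3 -0.8 w 16.1
t 10.43 pos [ 0.5796 -0.0505  0.2315] S 0.5534 -0.1796 yaw 103.1 tilt [0. 0.] F [ 0.1 -0.6  0.1] Fs -0.1 -0.6 w 16.3
```

View pics/w11c.png

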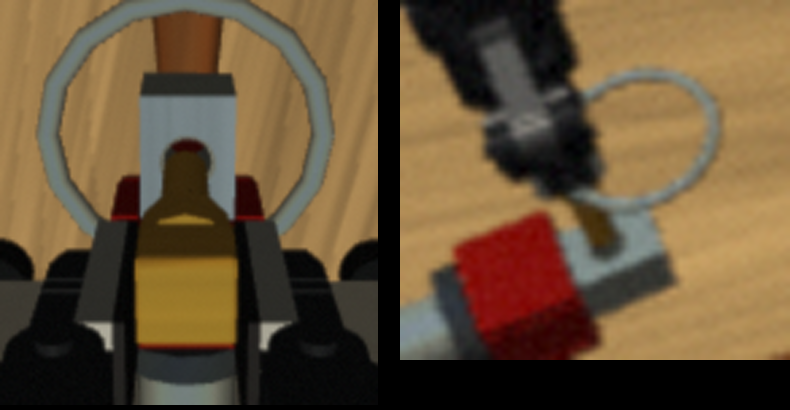

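Aligned in both views. Now I'll feel downward in 1 mm steps.

Request:
drive_tool(
  increments=[
    {"xyz": [0,0,-0.1],"yaw": 0},
    {"xyz": [0,0,-0.2],"yaw": 0},
    {"xyz": [0,0,-0.3],"yaw": 0},
    {"xyz": [0,0,-0.4],"yaw": 0},
    {"xyz": [0,0,-0.5],"yaw": 0},
  ],
)

```text
time_s: 10.85
eef_pos: [0.5793, -0.0505, 0.2262]
orientation: [1.953, 2.461, -0.0]
contact_force: [-0.7, -1.0, -1.6]
width: 0.191
```

Request:
drive_tool(
  increments=[
    {"xyz": [0,0,-0.1],"yaw": 0},
    {"xyz": [0,0,-0.2],"yaw": 0},
    {"xyz": [0,0,-0.3],"yaw": 0},
  ],
)

```text
time_s: 11.1
eef_pos: [0.5793, -0.0505, 0.2232]
orientation: [-1.953, -2.461, 0.0]
contact_force: [0.0, -0.0, -1.0]
width: 0.19
```

Request:
drive_tool(
  increments=[
    {"xyz": [0,0,-0.1],"yaw": 0},
    {"xyz": [0,0,-0.2],"yaw": 0},
  ],
)

```text
time_s: 11.27
eef_pos: [0.5794, -0.0505, 0.2212]
orientation: [-1.953, -2.461, 0.0]
contact_force: [-0.4, 0.4, -1.4]
width: 0.19
```

Request:
drive_tool(
  increments=[
    {"xyz": [0,0,-0.1],"yaw": 0},
    {"xyz": [0,0,-0.2],"yaw": 0},
    {"xyz": [0,0,-0.3],"yaw": 0},
  ],
)

```text
time_s: 11.52
eef_pos: [0.5793, -0.0505, 0.2182]
orientation: [1.953, 2.461, -0.0]
contact_force: [0.2, 0.3, -1.9]
width: 0.19
```

Request:
drive_tool(
  increments=[
    {"xyz": [0,0,-0.1],"yaw": 0},
    {"xyz": [0,0,-0.2],"yaw": 0},
    {"xyz": [0,0,-0.3],"yaw": 0},
  ],
)

```text
time_s: 11.77
eef_pos: [0.5793, -0.0506, 0.2152]
orientation: [1.953, 2.461, -0.0]
contact_force: [0.1, 0.2, -1.1]
width: 0.193
```

Request:
drive_tool(
  increments=[
    {"xyz": [0,0,-0.1],"yaw": 0},
    {"xyz": [0,0,-0.2],"yaw": 0},
    {"xyz": [0,0,-0.3],"yaw": 0},
  ],
)

```text
time_s: 12.02
eef_pos: [0.5794, -0.0506, 0.2122]
orientation: [-1.953, -2.461, 0.0]
contact_force: [0.2, -0.1, -0.7]
width: 0.19
```

```bash
python3 - <<'E'
from h import *
s=st(); d=cap('scene','sc12');c=cap('wrist','w12'); st()
b=cv2.imread('pics/w12.png')[150:300,190:330]; b=cv2.resize(b,None,fx=2.7,fy=2.7,interpolation=cv2.INTER_CUBIC)
a=cv2.imread('pics/sc12.png')[200:260,100:165];a=cv2.resize(a,None,fx=6,fy=6,interpolation=cv2.INTER_CUBIC)
O=np.zeros((410,790,3),np.uint8);O[:b.shape[0],:b.shape[1]]=b;O[:a.shape[0],400:400+a.shape[1]]=a;cv2.imwrite('pics/w12c.png',O)
E
```

```text
t 12.02 pos [ 0.5794 -0.0506  0.2122] S 0.5531 -0.1796 yaw 103.1 tilt [-0. -0.] F [ 0.2 -0.1 -0.7] Fs 0.2 -0.2 w 16.2
t 12.12 pos [ 0.5793 -0.0505  0.2121] S 0.5531 -0.1795 yaw 103.1 tilt [-0.  0.] F [ 0.7  0.6 -0.7] Fs 0.8 0.4 w 16.1
```

View pics/w12c.png

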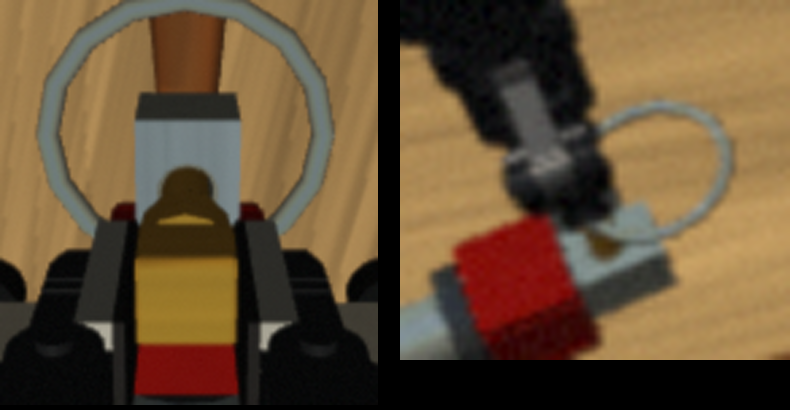

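The tip has entered the hole without contact. I'll continue down to the seat and watch the force.

Request:
drive_tool(
  increments=[
    {"xyz": [0,0,-0.15],"yaw": 0},
    {"xyz": [0,0,-0.3],"yaw": 0},
    {"xyz": [0,0,-0.45],"yaw": 0},
    {"xyz": [0,0,-0.6],"yaw": 0},
  ],
)

```text
time_s: 12.45
eef_pos: [0.5793, -0.0506, 0.2061]
orientation: [-1.953, -2.461, 0.0]
contact_force: [0.2, -0.2, -1.7]
width: 0.187
```

Request:
drive_tool(
  increments=[
    {"xyz": [0,0,-0.15],"yaw": 0},
    {"xyz": [0,0,-0.3],"yaw": 0},
    {"xyz": [0,0,-0.45],"yaw": 0},
    {"xyz": [0,0,-0.6],"yaw": 0},
  ],
)

```text
time_s: 12.78
eef_pos: [0.5793, -0.0505, 0.2001]
orientation: [-1.953, -2.461, 0.0]
contact_force: [-0.1, 0.3, -0.4]
width: 0.191
```

Request:
drive_tool(
  increments=[
    {"xyz": [0,0,-0.1],"yaw": 0},
    {"xyz": [0,0,-0.2],"yaw": 0},
    {"xyz": [0,0,-0.3],"yaw": 0},
    {"xyz": [0,0,-0.4],"yaw": 0},
    {"xyz": [0,0,-0.5],"yaw": 0},
  ],
)

```text
time_s: 13.2
eef_pos: [0.5794, -0.0505, 0.1953]
orientation: [1.953, 2.461, 0.0]
contact_force: [0.2, -1.0, -0.3]
width: 0.191
```

Request:
drive_tool(
  increments=[
    {"xyz": [0,0,-0.05],"yaw": 0},
    {"xyz": [0,0,-0.1],"yaw": 0},
    {"xyz": [0,0,-0.15],"yaw": 0},
  ],
)

```text
time_s: 13.45
eef_pos: [0.5794, -0.0506, 0.1938]
orientation: [1.953, 2.461, 0.0]
contact_force: [0.9, -1.1, -1.8]
width: 0.19
```

Request:
drive_tool(
  increments=[
    {"xyz": [0,0,-0.05],"yaw": 0},
    {"xyz": [0,0,-0.1],"yaw": 0},
  ],
)

```text
time_s: 13.62
eef_pos: [0.5794, -0.0506, 0.1928]
orientation: [1.953, 2.461, 0.0]
contact_force: [0.1, -0.3, -1.6]
width: 0.189
```

Request:
drive_tool(
  increments=[
    {"xyz": [0,0,-0.05],"yaw": 0},
    {"xyz": [0,0,-0.1],"yaw": 0},
  ],
)

```text
time_s: 13.78
eef_pos: [0.5793, -0.0506, 0.1917]
orientation: [1.953, 2.461, -0.0]
contact_force: [0.4, 0.7, -1.2]
width: 0.188
```

Request:
drive_tool(
  increments=[
    {"xyz": [0,0,-0.05],"yaw": 0},
    {"xyz": [0,0,-0.1],"yaw": 0},
  ],
)

```text
time_s: 13.95
eef_pos: [0.5794, -0.0506, 0.1913]
orientation: [1.953, 2.461, -0.0]
contact_force: [-3.1, -1.5, 7.4]
width: 0.191
```

```bash
python3 - <<'E'
from h import *
d=cap('scene','sc13');c=cap('wrist','w13'); cap('side','s13'); st()
b=cv2.imread('pics/w13.png')[150:300,190:330]; b=cv2.resize(b,None,fx=2.7,fy=2.7,interpolation=cv2.INTER_CUBIC)
a=cv2.imread('pics/sc13.png')[200:260,100:165];a=cv2.resize(a,None,fx=6,fy=6,interpolation=cv2.INTER_CUBIC)
O=np.zeros((410,790,3),np.uint8);O[:b.shape[0],:b.shape[1]]=b;O[:a.shape[0],400:400+a.shape[1]]=a;cv2.imwrite('pics/w13c.png',O)
P=pts(c);H,S,V=cv2.split(cv2.cvtColor(c['image'],cv2.COLOR_RGB2HSV)); m=(H>15)&(H<30)&(S>130)&(V>110)&(P[...,2]>.19); m[:, :235]=0;m[:,285:]=0
print('grip top z',np.percentile(P[m][:,2],[5,50,90]))
E
```

```text
t 14.1 pos [ 0.5794 -0.0505  0.1913] S 0.5532 -0.1796 yaw 103.1 tilt [ 0. -0.] F [-2.8 -0.1  5.3] Fs -2.8 0.5 w 16.0
grip top z [0.20268397 0.20366226 0.20449939]
```

View pics/w13c.png

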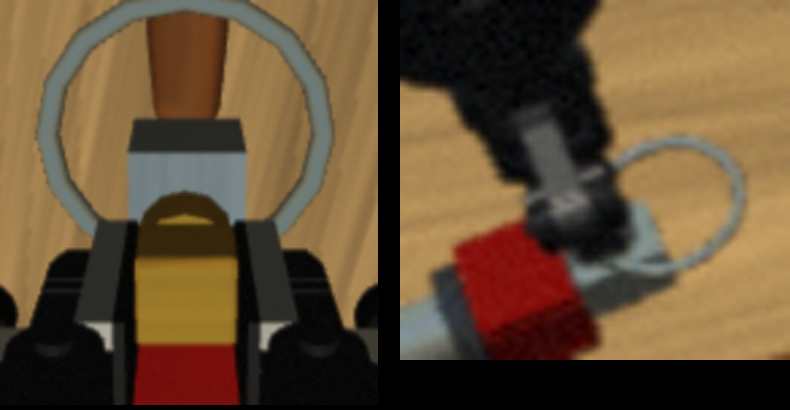

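The grip top is at z = 0.204, so the origin is at about 0.196 and the pin is seated at about 6 N. Releasing it and retreating upward.

Request:
drive_tool(
  increments=[
    {"xyz": [0,0,0],"yaw": 0},
    {"xyz": [0,0,0],"yaw": 0},
    {"xyz": [0,0,0],"yaw": 0},
    {"xyz": [0,0,0],"yaw": 0},
    {"xyz": [0,0,1],"yaw": 0},
    {"xyz": [0,0,3],"yaw": 0},
    {"xyz": [0,0,6],"yaw": 0},
    {"xyz": [0,0,9],"yaw": 0},
    {"xyz": [0,0,9],"yaw": 0},
    {"xyz": [0,0,9],"yaw": 0},
  ],
  hand=3.6,
)

```text
time_s: 14.93
eef_pos: [0.5807, -0.0504, 0.2834]
orientation: [1.951, 2.458, 0.004]
contact_force: [-0.4, -0.3, -1.5]
width: 0.423
```

```bash
python3 - <<'E'
from h import *
st();d=cap('scene','sc14');c=cap('wrist','w14'); cap('side','s14'); st()
b=cv2.imread('pics/w14.png')[120:300,180:330]; b=cv2.resize(b,None,fx=2.4,fy=2.4,interpolation=cv2.INTER_CUBIC)
a=cv2.imread('pics/sc14.png')[200:260,100:165];a=cv2.resize(a,None,fx=6,fy=6,interpolation=cv2.INTER_CUBIC)
O=np.zeros((440,790,3),np.uint8);O[:b.shape[0],:b.shape[1]]=b;O[:a.shape[0],400:400+a.shape[1]]=a;cv2.imwrite('pics/w14c.png',O)
P=pts(c);H,S,V=cv2.split(cv2.cvtColor(c['image'],cv2.COLOR_RGB2HSV)); m=(H>15)&(H<30)&(S>130)&(V>110)&(P[...,2]>.19)&(P[...,2]<.22); 
q=P[m];print(len(q),'grip top z',np.percentile(q[:,2],[5,50,90]),q.mean(0),q.mean(0)[:2]@EX,q.mean(0)[:2]@EY)
E
```

```text
t 14.93 pos [ 0.5807 -0.0504  0.2834] S 0.5545 -0.1797 yaw 103.1 tilt [ 0.005 -0.   ] F [-0.4 -0.3 -1.5] Fs -0.5 -0.2 w 36.0
t 15.08 pos [ 0.5787 -0.0507  0.28  ] S 0.5525 -0.1795 yaw 103.1 tilt [-0.002 -0.   ] F [-0.4  0.8 -0.7] Fs -0.2 0.8 w 36.0
519 grip top z [0.20246338 0.20364515 0.20441692] [ 0.57862271 -0.04989229  0.2036319 ] 0.5525693258421959 -0.1787753451544362
```

View pics/w14c.png

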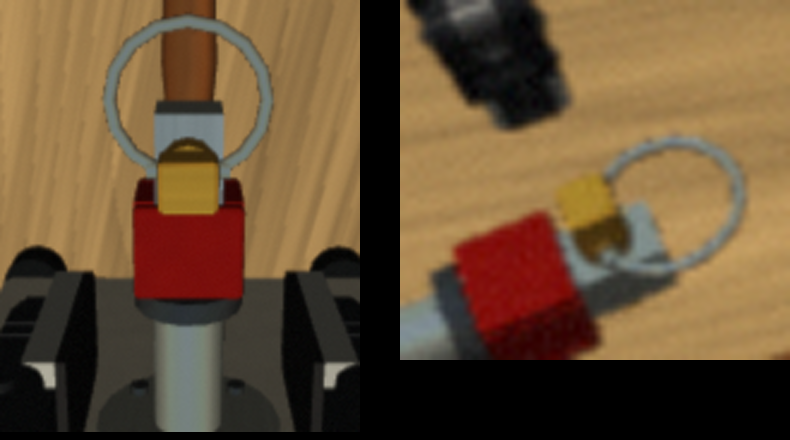

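The pin stands free and seated with its ring level. I'll close the fingers, go over the ring's far edge (about 41 mm out) and press down gently.

Request:
drive_tool(
  increments=[
    {"xyz": [-0.5,2.0,0],"yaw": 0},
    {"xyz": [-0.9,4.0,0],"yaw": 0},
    {"xyz": [-0.9,4.0,0],"yaw": 0},
    {"xyz": [-0.9,4.0,-3],"yaw": 0},
    {"xyz": [-0.9,4.0,-6],"yaw": 0},
    {"xyz": [-0.9,4.0,-8],"yaw": 0},
    {"xyz": [-0.9,4.0,-8],"yaw": 0},
    {"xyz": [-0.9,4.0,-8],"yaw": 0},
  ],
  hand=0,
)

```text
time_s: 15.75
eef_pos: [0.5694, -0.0108, 0.1997]
orientation: [-1.951, -2.459, 0.003]
contact_force: [0.8, 0.7, 0.4]
width: -0.004
```

```bash
python3 - <<'E'
from h import *
st();c=cap('wrist','w15');d=cap('scene','sc15'); st()
b=cv2.imread('pics/w15.png')[120:384,120:390]; b=cv2.resize(b,None,fx=1.45,fy=1.45,interpolation=cv2.INTER_CUBIC)
a=cv2.imread('pics/sc15.png')[190:260,100:175];a=cv2.resize(a,None,fx=5,fy=5,interpolation=cv2.INTER_CUBIC)
O=np.zeros((440,790,3),np.uint8);O[:b.shape[0],:b.shape[1]]=b;O[:a.shape[0],400:400+a.shape[1]]=a;cv2.imwrite('pics/w15c.png',O)
E
```

```text
t 15.75 pos [ 0.5694 -0.0108  0.1997] S 0.5524 -0.1386 yaw 103.1 tilt [-0.003  0.   ] F [0.8 0.7 0.4] Fs 0.9 0.5 w -0.4
t 15.85 pos [ 0.5712 -0.0104  0.2019] S 0.5542 -0.1386 yaw 103.1 tilt [0.001 0.   ] F [-0.5 -1.  -0.1] Fs -0.7 -0.8 w -0.4
```

View pics/w15c.png

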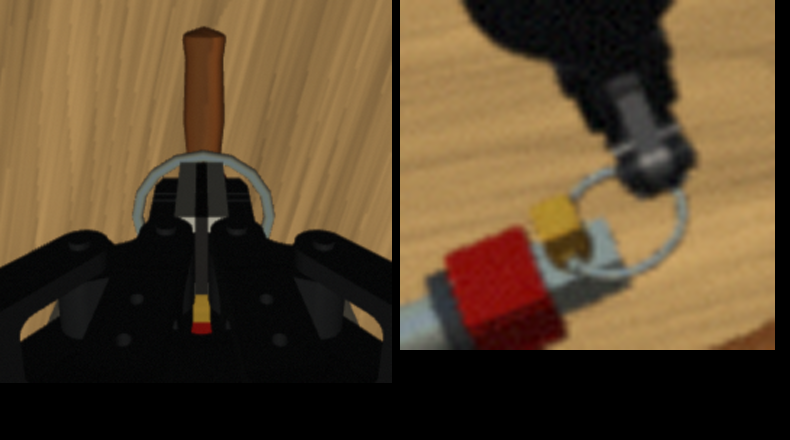

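Request:
drive_tool(
  increments=[
    {"xyz": [0,0,-0.4],"yaw": 0},
    {"xyz": [0,0,-0.8],"yaw": 0},
    {"xyz": [0,0,-1.2],"yaw": 0},
    {"xyz": [0,0,-1.5],"yaw": 0},
    {"xyz": [0,0,-1.8],"yaw": 0},
    {"xyz": [0,0,-2.1],"yaw": 0},
    {"xyz": [0,0,-2.4],"yaw": 0},
  ],
)

```text
time_s: 16.43
eef_pos: [0.5707, -0.0103, 0.1769]
orientation: [1.952, 2.461, 0.001]
contact_force: [-1.2, -0.2, 2.5]
width: -0.002
```

Request:
drive_tool(
  increments=[
    {"xyz": [0,0,-0.3],"yaw": 0},
    {"xyz": [0,0,-0.6],"yaw": 0},
    {"xyz": [0,0,-0.9],"yaw": 0},
    {"xyz": [0,0,-1.2],"yaw": 0},
  ],
)

```text
time_s: 16.77
eef_pos: [0.5706, -0.0114, 0.1646]
orientation: [1.953, 2.459, -0.001]
contact_force: [0.4, -1.7, 3.0]
width: -0.002
```

Request:
drive_tool(
  increments=[
    {"xyz": [0,0,-0.3],"yaw": 0},
    {"xyz": [0,0,-0.6],"yaw": 0},
    {"xyz": [0,0,-0.9],"yaw": 0},
    {"xyz": [0,0,-1.2],"yaw": 0},
  ],
)

```text
time_s: 17.1
eef_pos: [0.5704, -0.0107, 0.1525]
orientation: [1.953, 2.461, -0.0]
contact_force: [-0.2, 1.2, 1.2]
width: -0.0
```

```bash
cat > look.py <<'E'
import sys
from h import *
t=sys.argv[1]
st();c=cap('side','s'+t);d=cap('scene','sc'+t); st()
b=cv2.imread(f'pics/s{t}.png')[75:145,222:292]; b=cv2.resize(b,None,fx=5.5,fy=5.5,interpolation=cv2.INTER_CUBIC)
a=cv2.imread(f'pics/sc{t}.png')[200:275,100:175];a=cv2.resize(a,None,fx=5,fy=5,interpolation=cv2.INTER_CUBIC)
O=np.zeros((400,790,3),np.uint8);O[:b.shape[0],:b.shape[1]]=b;O[:a.shape[0],400:400+a.shape[1]]=a;cv2.imwrite(f'pics/L{t}.png',O)
E
python3 look.py 16
```

```text
t 17.1 pos [ 0.5704 -0.0107  0.1525] S 0.5533 -0.1387 yaw 103.1 tilt [-0. -0.] F [-0.2  1.2  1.2] Fs 0.1 1.2 w -0.0
t 17.2 pos [ 0.5694 -0.0099  0.1518] S 0.5526 -0.1378 yaw 103.2 tilt [-0.002  0.001] F [ 0.1 -0.1  0.6] Fs 0.1 -0.1 w -0.2
```

View pics/L16.png

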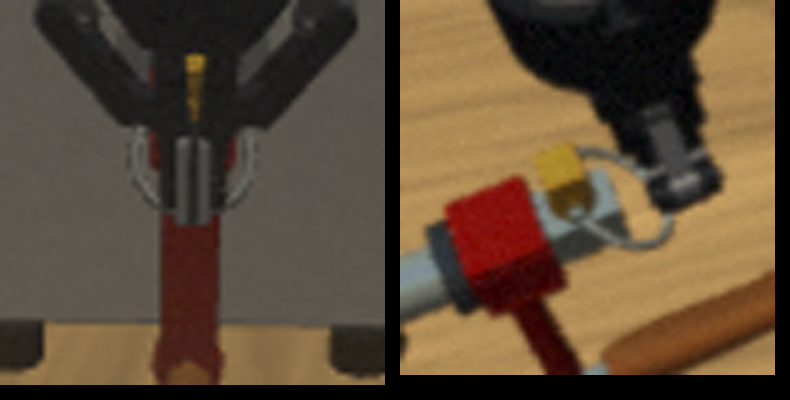

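The ring is partway down, with about 2–3 N on it. I'll go down a bit more and then slightly inward.

Request:
drive_tool(
  increments=[
    {"xyz": [0,0,-0.3],"yaw": 0},
    {"xyz": [0,0,-0.6],"yaw": 0},
    {"xyz": [0.07,-0.29,-0.8],"yaw": 0},
    {"xyz": [0.13,-0.58,-0.8],"yaw": 0},
    {"xyz": [0.18,-0.78,-0.8],"yaw": 0},
    {"xyz": [0.18,-0.78,-0.8],"yaw": 0},
  ],
)

```text
time_s: 17.7
eef_pos: [0.5723, -0.0193, 0.1447]
orientation: [1.954, 2.46, -0.0]
contact_force: [-0.5, -1.4, -0.1]
width: 0.006
```

```bash
python3 look.py 17
```

```text
t 17.7 pos [ 0.5723 -0.0193  0.1447] S 0.5533 -0.1475 yaw 103.1 tilt [ 0. -0.] F [-0.5 -1.4 -0.1] Fs -0.8 -1.2 w 0.5
t 17.8 pos [ 0.5723 -0.0185  0.1449] S 0.5534 -0.1468 yaw 103.1 tilt [0. 0.] F [-0.2 -0.1 -0.3] Fs -0.2 -0.0 w 0.2
```

View pics/L17.png

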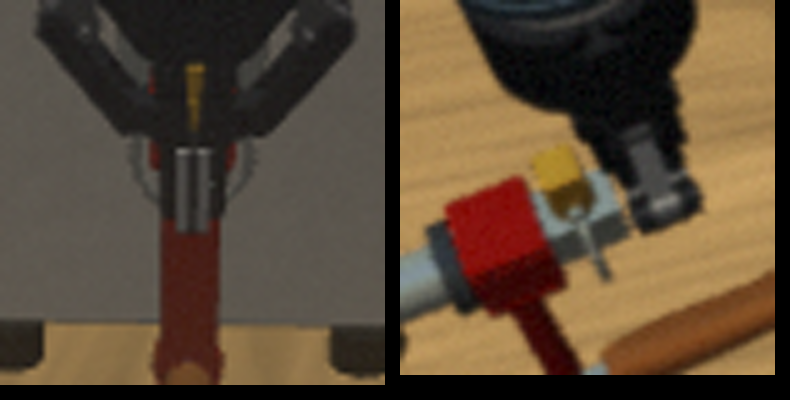

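It snapped shut: the ring shows edge-on across the shaft. Backing away outward and up.

Request:
drive_tool(
  increments=[
    {"xyz": [-0.2,0.8,0],"yaw": 0},
    {"xyz": [-0.6,2.5,0],"yaw": 0},
    {"xyz": [-1.2,5,0.5],"yaw": 0},
    {"xyz": [-1.6,7,3],"yaw": 0},
    {"xyz": [-2,8,6],"yaw": 0},
    {"xyz": [-3,8,10],"yaw": 0},
    {"xyz": [-5,8,13],"yaw": 0},
    {"xyz": [-8,8,14],"yaw": 0},
    {"xyz": [-11,8,14],"yaw": 0},
    {"xyz": [-14,8,14],"yaw": 0},
    {"xyz": [-14,8,14],"yaw": 0},
    {"xyz": [-14,8,14],"yaw": 0},
    {"xyz": [-14,8,14],"yaw": 0},
  ],
)

```text
time_s: 18.88
eef_pos: [0.4327, 0.0621, 0.2852]
orientation: [1.952, 2.46, 0.001]
contact_force: [-0.1, 0.7, -0.3]
width: -0.006
```

```bash
python3 look.py 18; python3 - <<'E'
from h import *
a,b=load('scene0'),load('sc18')
P=pts(b);H,S,V=cv2.split(cv2.cvtColor(b['image'],cv2.COLOR_RGB2HSV))
m=(H>15)&(H<30)&(S>130)&(V>90)&(P[...,2]>.19)&(P[...,2]<.22)&(abs(P[...,0]-.579)<.03)&(abs(P[...,1]+.05)<.03)
q=P[m];print('pin top',len(q),np.median(q,0),(q.mean(0)[:2]@EX),(q.mean(0)[:2]@EY))
r=((H<6)|(H>172))&(S>150)&(P[...,2]>.176)&(P[...,2]<.19)&(P[...,1]>-.12);q=P[r];print('hub',cv2.minAreaRect((q[:,:2]*1000).astype(np.float32)),q.mean(0)[:2]@EY)
E
```

```text
t 18.88 pos [0.4327 0.0621 0.2852] S 0.4356 -0.0369 yaw 103.2 tilt [ 0.001 -0.   ] F [-0.1  0.7 -0.3] Fs 0.0 0.7 w -0.5
t 18.98 pos [0.4331 0.062  0.2849] S 0.4359 -0.037 yaw 103.1 tilt [0.001 0.001] F [-0.6  0.5 -0.2] Fs -0.5 0.7 w -0.0
pin top 69 [ 0.57962249 -0.04994262  0.20451053] 0.5532967264047851 -0.17902949872557142
hub ((585.6082763671875, -79.66828918457031), (37.76240158081055, 32.73735046386719), 12.875494003295898) -0.20934012052497256
```

View pics/L18.png

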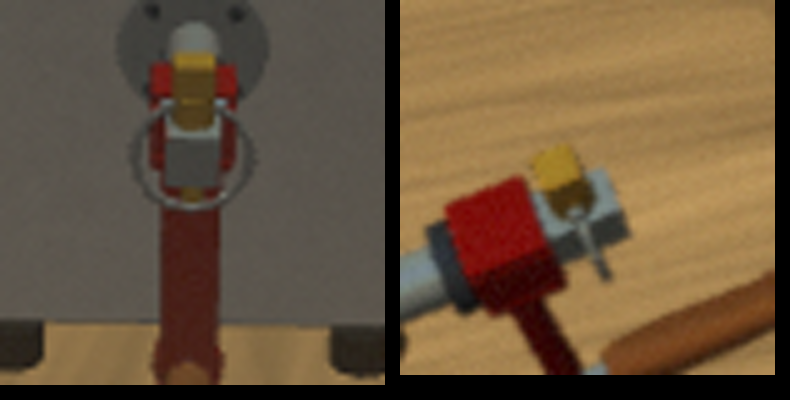

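View pics/sc18.png

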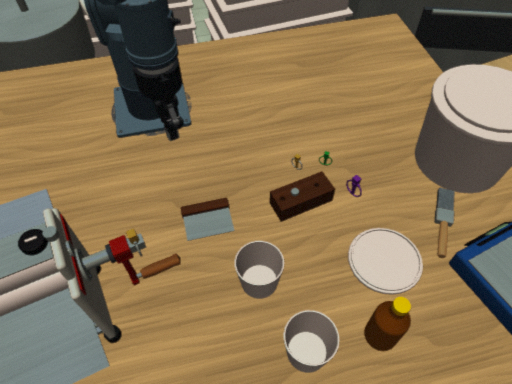

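```bash
python3 - <<'E'
from h import *
d=load('sc18');h=np.array([*(0.5532*EX-.1794*EY),.183]);h[:2]=.5532*EX-.1794*EY
for th in (0,.1,.2,.3):
    u=np.array([*(EY*np.sin(th)),-np.cos(th)]); ex=np.array([*EX,0]); a=np.linspace(0,2*np.pi,73)
    p=proj(d,[h+u*(20+24*np.cos(t))/1000+ex*24e-3*np.sin(t) for t in a]); i=p[:,1].argmax(); print(th,'lowest px',p[i].round(1))
c=load('s18')
for th in (0,.1,.2,.3): print(th,proj(c,h+np.array([*(EY*np.sin(th)),-np.cos(th)])*.046))
g=d['image'][244:262,132:150].sum(2)//3; print(g)
E
```

```text
0 lowest px [140.7 255.4]
0.1 lowest px [142.3 254.8]
0.2 lowest px [143.5 254. ]
0.3 lowest px [144.9 253.2]
0 [[256.60342479 112.05999451]]
0.1 [[256.60427139 112.86044439]]
0.2 [[256.60894049 113.47708074]]
0.3 [[256.61743127 113.90196962]]
[[105 104  85  89 101  92  78  60  54  49  46  53  68 105 143 144 144 143]
 [124 119 105  90 113  94  56  50  48  47  51  49  53  88 133 139 143 141]
 [112  82  57  75 106  97  58  49  47  47  47  49  52  73 115 133 138 135]
 [ 60  50  50  59  82  92  67  49  49  47  52  54  64  85 113 132 132 133]
 [ 48  49  45  44  66  88  72  47  53  58  63  81 105 125 128 129 128 130]
 [ 50  48  50  44  54  76  81  61  72  96 105 124 127 129 128 126 128 126]
 [ 49  46  48  53  57  75  87  80  86 119 125 122 125 122 126 124 125 128]
 [ 47  53  58  64  77  95  95  86  88 113 123 126 122 127 129 129 131 130]
 [ 55  76  93 100 113 107  89  70  68 101 125 130 129 130 131 128 130 131]
 [ 66 105 116 118 121 122 109  80  64  85 122 129 131 128 125 127 127 126]
 [ 47  88 119 127 129 128 119  91  61  63  98 122 125 127 123 122 127 128]
 [ 43  89 124 128 129 129 124 112  74  66  94 120 123 126 123 125 127 131]
 [ 32  77 122 122 127 125 123 119 101  99 108 126 129 132 132 129 129 128]
 [ 48  88 121 125 124 124 126 125 123 119 125 127 129 129 127 129 129 125]
 [ 96 118 126 124 124 126 128 130 128 128 131 126 127 125 123 122 121 126]
 [126 125 126 125 125 128 127 128 130 127 123 128 124 126 126 127 123 125]
 [130 129 127 127 128 129 126 126 128 128 126 126 126 125 128 127 129 133]
 [128 126 127 128 128 123 122 128 126 125 127 130 128 129 130 130 128 128]]
```

The ring's lowest point in the scene view is at (140.7, 255.3), matching the prediction for 0 rad (140.7, 255.4). Handing in.

```bash
python3 -c "
from station import robot; print(robot.job_done())"
```

```text
the job is handed in; nothing more can be done
None
```

I finished the job and handed it in at about 19 s of the 72 s allowed; no verdict was reported.

**What I did:**
- **Hub:** I pushed it along the shaft with the open fingers on either side. It stopped dead while the force rose from 13 to 20 N, so I took it as fully home.
- **Pin:** I took the larger yellow pin from the block and lined it up with the hole by feeling the hub face and by camera. It went in without touching the sides and seated at about 7 N.
- **Ring:** I pressed its far edge down with closed fingers, with readings of up to 3 N. It snapped shut, and I backed the arm clear.

**Last checks:**
- **Pin:** the top of its grip reads z = 0.2045 m, which puts the origin at about 0.196 m. It is within about 1 mm of the hole in x and y.
- **Hub:** its centre is within about 1 mm of where it should be when home.
- **Ring:** its lowest point is within 1 px of the position expected when fully shut.
- **Left alone:** the stud, scraper and nearer tub look unmoved in the last picture, though I did not measure them.

No check failed. While the arm was settling, position readings wandered by 1–2 mm, so I took the final alignment once it had stopped.

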